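# Empty the scoop into the ingredient box and snap its sprung lid shut

## Robot

A 6-joint arm with a two-finger parallel gripper is mounted at the origin on a cart in front of the work surface, level with it; the furniture and walls round the work are solid. World frame = base frame: x ahead of the robot, y to its left, z up, the work surface at z = 0. Lengths are in m, angles in rad, forces in N, time in s.
With the tool pointing down it reaches from about 0.35 to 0.775 m from the base axis. Payload 7.3 kg.
Tool frame: the origin (TCP) lies midway between the tips of the shut fingers; the grasp point (between the pads) lies 19 mm behind it (ctrl.pinch_z is the distance from the TCP to the grasp point, in m); z points along the fingers, y is the direction in which the jaws open and shut (so a half turn about z gives the same grasp; the last joint's range is limited). The gripper opens to 92 mm and grips with 3 to 60 N. Pads are 19 mm wide; open, the fingers measure 130 mm over their backs; the gripper's body (75 mm by 190 mm) begins 47 mm behind the grasp point.
Start: joints at [0.971, 0.342, 1.524, -0, 1.275, -0.146], TCP at [0.23, 0.472, 0.198] pointing down, gripper open.
Joint ranges: [-2.53, 2.53], [-0.77, 2.02], [0.04, 2.7], [-1, 4.14], [0.28, 2.66], [-3.11, 3.11]. Speed limits (rad/s): [2.57, 2.57, 3.14, 3.14, 3.14, 3.14].

## Interface

Orientations are given as [roll, pitch, yaw] about the fixed x, y, z axes, in that order (R = Rz(yaw) Ry(pitch) Rx(roll)).
In Python, from rig import ctrl, vision, spotter gives the robot as it stands.
- The arm moves only by the shell command python3 -m pendant 'ROWS' [OPENING]. ROWS is a JSON object of lists of equal length, an entry for each row: "delta_pos": the shift along the tool's x, y, z in cm, a list of three; "dr": the turn, a rotation vector about the tool's x, y, z in rad, a list of three. A call has 1 to 8 rows; each row is the pose to reach, as a shift and turn from the pose commanded when the call began, along the tool's axes at that moment; what a row does not reach only later rows make up. A row lasts 1/10 s, in which the tool goes at most 50 mm and 8.59 degrees, less where a joint would pass 70% of its speed; a pose out of reach is approached as far as the arm can. A call with a gripper value outside its range is refused whole. OPENING is the opening, from 0 (shut) to 1 (fully open), set as the call begins (- or left out, the last holds). The fingers move at their own pace and stop on an object; the grip force is fixed at half the most. Time passes only in rows, so rows that repeat a pose let the fingers close. It gives the time, the measured TCP pose, the force and the opening at its end, in the units of the state.
- ctrl.observe(): the state, without advancing time (a new reading comes with each control period).
- vision.grab_frame(name): name is "side" or "top"; returns the picture (400x640x3 uint8, red, green, blue); there is no depth.
- vision.camera_model(name): a dict with "camera_matrix" (3x3 intrinsics, pixels), "distortion" ([k1, k2, p1, p2, k3] as OpenCV has them; the pictures are not rectified), "R" (3x3) and "t" (3): a world point X has camera coordinates R X + t. Camera axes: x right, y down, z forward; pixel columns grow to the right and rows downward; lengths in m; the calibration is good to about 2 mm. A picture is of the moment at which its call begins. camera_model takes no time and is no camera call.
- ctrl.close_job(): hands the job in, once; it reports no verdict.
Trained networks look in the newest picture that a camera, given by its name, has taken for a name from the list of things; names that differ only in an ending like _2 or _b are one class to them, and where a whole thing is asked for, a point or a joint stands for the part that bears it (a point fixed in the world has none). Each returns a list of dicts, best first, with "confidence" (0 to 1); they miss things now and then, are a little off and sometimes report something else, mostly with a low value. They report only what shows in the picture. A call takes as long as a camera call.
- spotter.masks_of(camera, target): "region" (400x640 bool, what is visible of it) and "xy" ([column, row] in pixels, amid what is visible of it).
The state is a dict: "t": time; "joint_positions": joint angles; "joint_velocities": joint speeds; "tau": joint torques, N m; "eef_pos": TCP position; "eef_rot": TCP orientation; "wrist_force": force on the tool from outside, world axes, zero at the start; "moment": the same for the moment, N m; "opening": finger opening in m.
Only numpy, scipy, OpenCV 4.12 (cv2) and the standard library are available. Lean on these libraries where they do the work, as an engineer would, in place of code of your own. Each camera call takes 0.05 s, during which the arm holds its last target. There are 200 camera calls.

## Task

Put the chocolate away: tip all five chunks out of the aluminium scoop into the open ingredient box and set the scoop down again level on the table, clear of the box. Then swing the box's spring-loaded lid over and press its front edge down until the catch snaps over it, so that it stays fully shut by itself. Lean on the lid firmly but do not force it, lower it rather than slamming it, and leave the jars, tubs and other things where they are.

Things in the scene. Friction and masses are not known exactly. Their poses are not given: they have to be found in the camera images.
- box: White plastic ingredient box, fixed to the table, open at the top: outside 132 (x) x 192 (y) x 62 mm high, walls and floor 4 mm. Origin: centre of its underside. x points from the front (catch) to the back (lid's hinge), z up. A steel spring catch 48 mm wide stands up before the middle of the front wall, at x = -88 to -71 mm, top at z = 86 mm.
- lid (a joint): Angle of the lid: 0 shut, 1.57 upright, stop at 1.9. Flat white plate, 138 mm from hinge line to front edge, 198 wide, 6 thick, 0.2 kg. A hinge spring pushes it open from any angle. At about 0.09 the lip at the middle of its front edge (142 mm from the hinge) meets the catch's head; 10 to 20 N (it varies) on the front edge snaps it past; the catch then holds it within 0.02 of 0.
- lid_hinge (a point): On the lid's hinge line, in its middle: box x = +70, y = 0, z = 64 mm. Its axes turn with the lid: x points from the lid's front edge to the hinge, z out of the lid's outer (when shut, upper) face, y along the hinge.
- lid_front (a point): Centre of the lid's outer face near the front edge, 120 mm from the hinge line, on the surface: the place to push and press. Axes as lid_hinge.
- scoop: Aluminium scoop lying level, loose, 0.14 kg. Pan: floor 3 mm thick, 74 wide, from x = -50 (back wall) to +58 mm (open nose); side walls 42 high at the back, falling to 0 at the nose; 96 wide at the top. Origin: centre of the pan's underside; x points to the nose, z up. Black handle: x = -65 to -151 mm, 18 wide, 20 high, its middle 30 mm above the underside.
- scoop_grip (a point): Middle of the scoop's handle, where to grip it: scoop x = -95, y = 0, z = 30 mm. Axes as the scoop's.
- scoop_nose (a point): Middle of the scoop's open nose edge, on the floor's upper face: scoop x = +58, y = 0, z = 3 mm. Axes as the scoop's.
- chunk_1: Irregular lump of dark chocolate, about 29 x 26 x 20 mm, 14 g; at the start in the scoop. Origin: centre of the face it stands on at the start.
- chunk_2: Irregular lump of dark chocolate, about 29 x 26 x 20 mm, 14 g; at the start in the scoop. Origin: centre of the face it stands on at the start.
- chunk_3: Irregular lump of dark chocolate, about 29 x 26 x 20 mm, 14 g; at the start in the scoop. Origin: centre of the face it stands on at the start.
- chunk_4: Irregular lump of dark chocolate, about 29 x 26 x 20 mm, 14 g; at the start in the scoop. Origin: centre of the face it stands on at the start.
- chunk_5: Irregular lump of dark chocolate, about 29 x 26 x 20 mm, 14 g; at the start in the scoop. Origin: centre of the face it stands on at the start.
- spice_1: Bystander: spice jar, 46 mm across, 106 mm high; origin under its centre. Leave it.
- spice_2: Bystander: spice jar, 47 mm across, 97 mm high; origin under its centre. Leave it.
- tub_1: Bystander: small lidded tub, 74 mm across, 70 mm high; origin under its centre. Leave it.
- tub_3: Bystander: white lidded tub, 77 mm across, 80 mm high; origin under its centre. Leave it.
- cutter_ring_1: Bystander: round pastry cutter, 70 mm across, 35 mm high; origin under its centre. Leave it.
- baking_cups_1: Bystander: stack of paper baking cups, 59 mm across, 59 mm high; origin under its centre. Leave it.

How it is judged:
By the outcome, as a careful person would: the job done as asked, in the order asked, and still so for the second after the job is handed in, with the robot touching nothing.
It also fails if it takes over 64 s, if anything falls off the work surface, if the arm or the gripper's body presses on something with over 40 N, if the wrist force passes 120 N, or if a joint passes its speed limit or range.

## Working session

There is one attempt and no reset: what is moved stays moved. The work goes in short steps, Python scripts to look and compute and a shell command to move; the robot and the scene stay as the last step left them, time stands still between calls to the robot, and variables do not carry over. Pictures are saved under pics/ and viewed, about 8 in all and at most 12, crops included, and the job is handed in when it is done.

```bash
ls; mkdir -p pics
python3 - <<'E'
from rig import ctrl,vision,spotter
import cv2,numpy as np
for c in("side","top"):
    im=vision.grab_frame(c); cv2.imwrite(f"pics/{c}0.png",im[...,::-1])
    m=vision.camera_model(c); print(c,np.array(m["camera_matrix"]).round(1).tolist(),m["distortion"]); R=np.array(m["R"]);print((-R.T@np.array(m["t"])).round(3),R.round(3).tolist())
    for t in("box","lid","scoop","chunk_1","scoop_grip"):
        print(c,t,[(d["confidence"],np.round(d["xy"]),int(d["region"].sum())) for d in spotter.masks_of(c,t)][:5])
print(ctrl.observe())
E
```

```text
pics
side [[391.9, 0.0, 316.6], [0.0, 391.9, 197.6], [0.0, 0.0, 1.0]] [-0.09719073  0.          0.          0.          0.        ]
[ 0.255 -0.986  0.675] [[0.953, -0.304, -0.013], [-0.162, -0.471, -0.867], [0.257, 0.828, -0.498]]
side box [(0.9, array([339., 237.]), 5159), (0.28, array([254., 158.]), 278)]
side lid [(0.92, array([360., 206.]), 1705)]
side scoop [(0.81, array([286., 193.]), 736)]
side chunk_1 [(0.45, array([298., 200.]), 40)]
side scoop_grip [(0.77, array([286., 194.]), 739), (0.68, array([242., 163.]), 317)]
top [[477.8, 0.0, 317.8], [0.0, 477.8, 200.4], [0.0, 0.0, 1.0]] [-0.01375067  0.          0.          0.          0.        ]
[0.408 0.022 1.55 ] [[-0.02, -1.0, 0.015], [-0.995, 0.019, -0.099], [0.099, -0.017, -0.995]]
top box [(0.8, array([367., 194.]), 4050), (0.41, array([267., 217.]), 1025)]
top lid [(0.59, array([373., 179.]), 1363)]
top scoop [(0.66, array([270., 218.]), 1045)]
top chunk_1 [(0.46, array([266., 214.]), 30), (0.41, array([263., 223.]), 38), (0.37, array([272., 208.]), 31), (0.27, array([270., 222.]), 918)]
top scoop_grip [(0.89, array([266., 222.]), 890)]
{'t': 0.6, 'joint_positions': array([ 9.71002880e-01,  3.41981289e-01,  1.52412283e+00, -2.58168370e-05,
        1.27536750e+00, -1.46004644e-01]), 'joint_velocities': array([ 0.00093619,  0.00176177, -0.0001978 , -0.00022901, -0.00226412,
        0.00073707]), 'tau': array([-2.91547847e-03, -4.30936539e+01, -2.44392836e+01,  7.17823254e-02,
        4.85033286e-02, -6.31038074e-05]), 'eef_pos': array([0.23014805, 0.47188819, 0.19844225]), 'eef_rot': array([3.14147650e+00, 4.20453656e-05, 2.68781136e+00]), 'wrist_force': array([-0.20441292, -0.52109445,  0.92365688]), 'moment': array([0.00622487, 0.02358532, 0.00084817]), 'opening': 0.0914591270478618}
```

Run:
```python
import cv2,numpy as np
a=cv2.imread("pics/side0.png");b=cv2.imread("pics/top0.png")
A=cv2.resize(a[120:300,180:446],(800,541),interpolation=cv2.INTER_CUBIC)
B=cv2.resize(b[120:300,190:456],(800,541),interpolation=cv2.INTER_CUBIC)
cv2.imwrite("pics/a.png",A);cv2.imwrite("pics/b.png",B)
```

```text
(no output)
```

View pics/a.png

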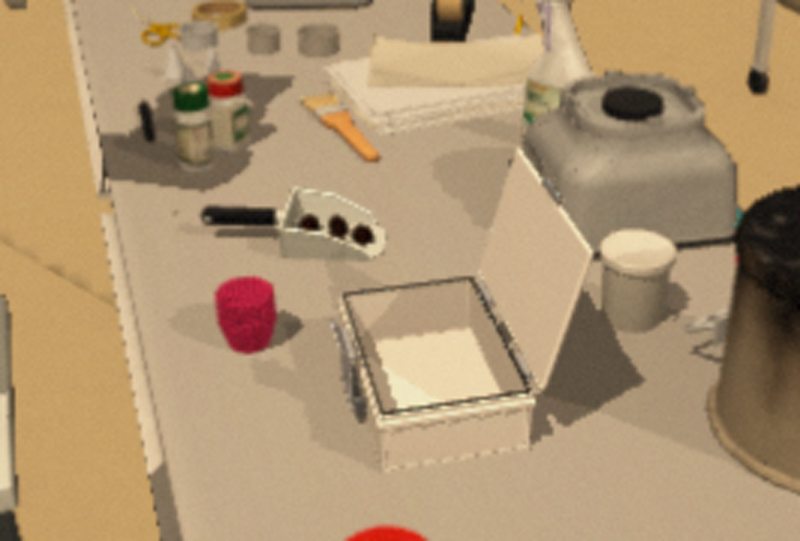

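View pics/b.png

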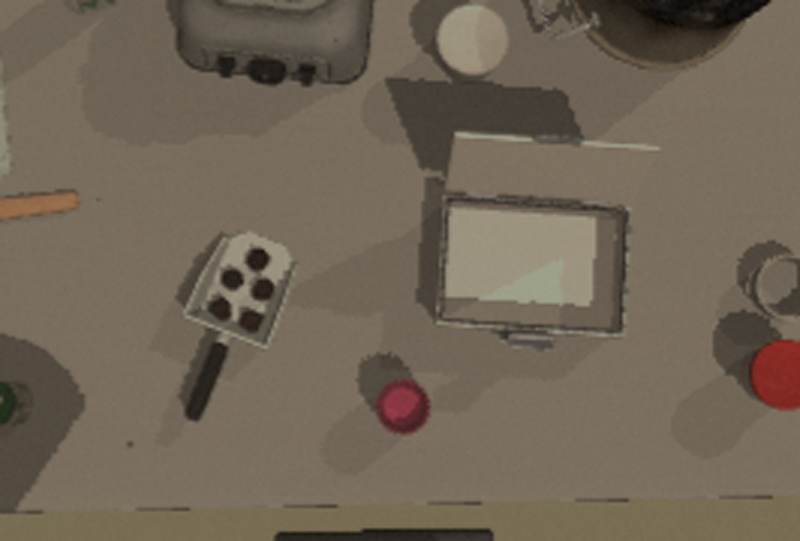

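View pics/top0.png

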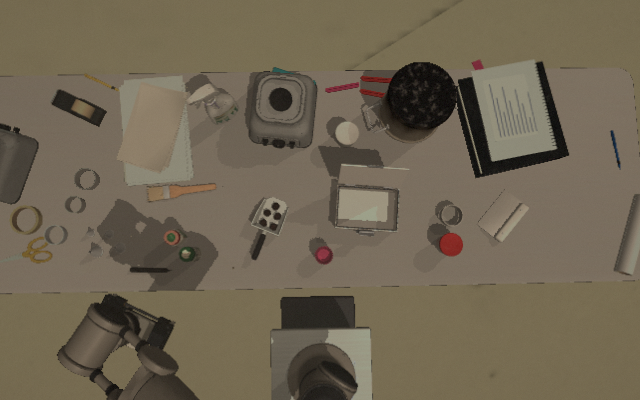

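```bash
cat > h.py <<'E'
from rig import ctrl,vision,spotter
import cv2,numpy as np
from scipy.optimize import least_squares
from scipy.spatial.transform import Rotation as Ro
def proj(c,P):
    m=vision.camera_model(c);R=np.array(m["R"],float)
    return cv2.projectPoints(np.array(P,float).reshape(-1,1,3),cv2.Rodrigues(R)[0],np.array(m["t"],float),np.array(m["camera_matrix"],float),np.array(m["distortion"],float))[0][:,0]
def planar(p,L):  # pose x,y,yaw on table
    c,s=np.cos(p[2]),np.sin(p[2]);L=np.array(L)
    return np.c_[p[0]+c*L[:,0]-s*L[:,1],p[1]+s*L[:,0]+c*L[:,1],L[:,2]]
def fit(obs,p0):  # obs: list (cam, local pts, pixels)
    f=lambda p:np.concatenate([(proj(c,planar(p,L))-np.array(u)).ravel() for c,L,u in obs])
    r=least_squares(f,p0,loss="soft_l1");return r.x,r.fun.reshape(-1,2)
def ray(c,uv,z):
    m=vision.camera_model(c);n=cv2.undistortPoints(np.array([[uv]],float),np.array(m["camera_matrix"],float),np.array(m["distortion"],float))[0,0]
    R=np.array(m["R"],float);t=np.array(m["t"],float);C=-R.T@t;d=R.T@np.r_[n,1];return C+d*(z-C[2])/d[2]
E
python3 - <<'E'
from h import *
k=266/800
T=lambda q:[(190+u*k,120+v*k) for u,v in q]; S=lambda q:[(180+u*k,120+v*k) for u,v in q]
rim=[(.066,.096,.062),(.066,-.096,.062),(-.066,-.096,.062),(-.066,.096,.062)]
p,r=fit([("top",rim,T([(445,197),(629,207),(623,335),(436,323)])),
 ("side",rim,S([(475,278),(532,402),(382,413),(343,293)]))],[.5,-.1,0]);print("box",p,r.round(1).tolist())
box=p
f=lambda a:np.concatenate([(proj(c,planar(box,[(.07-.138*np.cos(a[0])-.006*np.sin(a[0])*0,y,.064+.138*np.sin(a[0])) for y in(.099,-.099)]))-np.array(u)).ravel() for c,u in(("top",T([(455,134),(660,149)])),("side",S([(519,150),(592,248)])))])
r=least_squares(f,[1.6]);print("lid",r.x,r.fun.round(1))
L=[(-.151,0,.030),(-.05,.048,.042),(-.05,-.048,.042)]
p,r=fit([("top",L,T([(193,417),(185,314),(267,348)])),("side",[(-.151,0,.03),(-.05,.048,.042),(-.05,-.048,.042)],S([(202,215),(291,189),(280,232)]))],[.45,.1,-.3]);print("scoop",p,r.round(1).tolist())
print("nose px",proj("top",planar(p,[(.058,0,.003)])),"expect",T([(275,238)]))
for n,z in(("spice_1",.1),("tub_1",.07),("tub_3",.08),("cutter_ring_1",.035),("baking_cups_1",.059)):
    d=spotter.masks_of("top",n)[:3];print(n,[(e["confidence"],ray("top",e["xy"],z).round(3)[:2]) for e in d])
E
```

```text
box [ 0.52959802 -0.15860835 -0.09248482] [[0.3, -0.8], [-0.1, 0.3], [-0.4, -0.3], [0.4, -0.8], [-0.3, -0.2], [0.4, -2.4], [-0.8, 1.6], [-0.6, 0.5]]
lid [1.84417477] [-0.4 -0.3  0.1 -0.2 -0.3 -0.8 -0.3  1.8]
scoop [ 0.51391492  0.14377881 -0.39320909] [[-0.5, 1.2], [-0.3, -0.2], [0.7, -0.3], [-0.4, 0.4], [1.3, 0.2], [-0.0, -0.4]]
nose px [[278.90080639 199.31486269]] expect [(281.4375, 199.135)]
spice_1 [(0.8, array([0.444, 0.424])), (0.66, array([0.395, 0.386]))]
tub_1 [(0.71, array([ 0.774, -0.101])), (0.69, array([ 0.415, -0.403])), (0.18, array([ 0.626, -0.167]))]
tub_3 [(0.71, array([ 0.771, -0.1  ])), (0.69, array([ 0.415, -0.4  ])), (0.18, array([ 0.625, -0.165]))]
cutter_ring_1 [(0.63, array([ 0.498, -0.463]))]
baking_cups_1 [(0.78, array([ 0.387, -0.017])), (0.16, array([0.508, 0.156]))]
```

```bash
cat >> h.py <<'E'
def scoop_target(o,yaw,pitch,tg=-0.4,g=-0.095):
    Rs=Ro.from_euler("xyz",[0,pitch,yaw]); Rt=Rs*Ro.from_euler("y",tg)*Ro.from_matrix(np.diag([-1.,1,-1]))
    return np.array(o)+Rs.apply([g,0,.03])+.019*Rt.as_matrix()[:,2],Rt
def delta(P,R,p0=None,R0=None):
    if R0 is None:
        s=ctrl.observe();p0=s["eef_pos"];R0=Ro.from_euler("xyz",s["eef_rot"])
    d=R0.inv().apply(np.array(P)-p0)*100;r=(R0.inv()*R).as_rotvec()
    print("d_cm",d.round(2).tolist(),"dr",r.round(3).tolist());return P,R
SC=(0.514,0.144);SY=-0.393;BOX=(0.5296,-0.1586);BY=-0.0925
E
python3 - <<'E'
from h import *
a=delta(*scoop_target([*SC,.11],SY,0)); print(a[0]); b=delta(*scoop_target([*SC,0],SY,0),*a); print(b[0])
E
```

```text
d_cm [-31.14, -17.56, 7.59] dr [-0.012, -0.4, -0.06]
[0.43307727 0.17754782 0.12249984]
d_cm [4.28, 0.0, 10.13] dr [0.0, 0.0, 0.0]
[0.43307727 0.17754782 0.01249984]
```

```bash
python3 -m pendant '{"delta_pos":[[-4,-2.2,0.5],[-8,-4.4,1.5],[-12,-6.6,2.5],[-16,-8.8,3.5],[-20,-11,4.5],[-25,-14,6],[-31.1,-17.6,7.6],[-31.1,-17.6,7.6]],"dr":[[0,-0.05,0],[0,-0.1,-0.01],[0,-0.15,-0.02],[0,-0.2,-0.03],[0,-0.25,-0.04],[0,-0.3,-0.05],[-0.012,-0.4,-0.06],[-0.012,-0.4,-0.06]]}' 1
python3 - <<'E'
from h import *
print(ctrl.observe()["joint_positions"].round(2));delta(*scoop_target([*SC,.11],SY,0));delta(*scoop_target([*SC,0],SY,0))
im=vision.grab_frame("side");cv2.imwrite("pics/c.png",cv2.resize(im[60:260,180:446,::-1],(798,600)))
P,_=scoop_target([*SC,0],SY,0)
E
```

```text
t: 1.65
eef_pos: [0.431, 0.1751, 0.121]
eef_rot: [-3.138, 0.4, 2.751]
wrist_force: [0.3, 0.6, 0.8]
opening: 0.0916
[ 0.44  0.22  2.04 -0.49  0.67 -0.39]
d_cm [-0.15, 0.31, -0.1] dr [-0.002, 0.0, 0.002]
d_cm [4.14, 0.34, 10.03] dr [-0.002, 0.0, 0.002]
```

View pics/c.png

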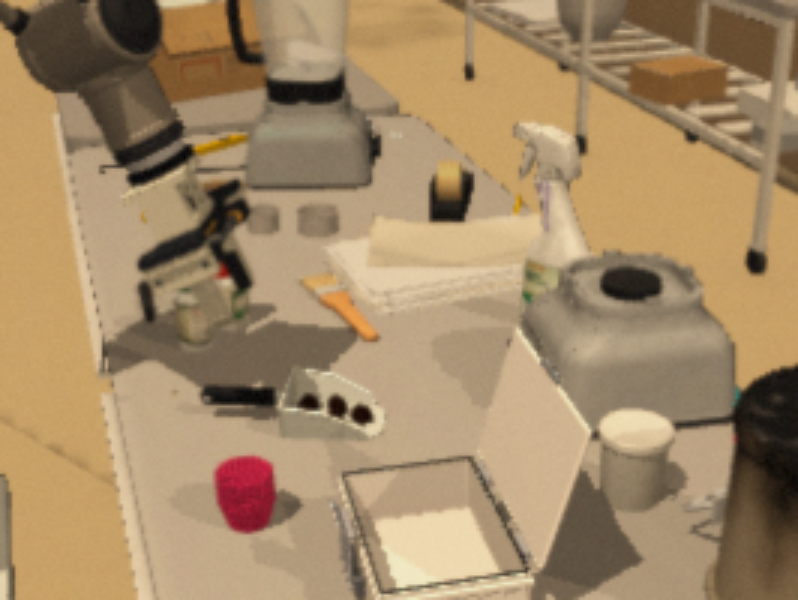

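```bash
python3 -m pendant '{"delta_pos":[[0.5,0.1,1.2],[1,0.2,2.5],[1.6,0.3,4],[2.2,0.3,5.5],[2.8,0.3,7],[3.4,0.3,8.3],[3.9,0.3,9.5],[4.15,0.3,10.0]],"dr":[[0,0,0],[0,0,0],[0,0,0],[0,0,0],[0,0,0],[0,0,0],[0,0,0],[0,0,0]]}' 1 && python3 -m pendant '{"delta_pos":[[0,0,0],[0,0,0],[0,0,0],[0,0,0],[0,0,0],[0,0,0],[0,0,0],[0,0,0]],"dr":[[0,0,0],[0,0,0],[0,0,0],[0,0,0],[0,0,0],[0,0,0],[0,0,0],[0,0,0]]}' 0
python3 - <<'E'
from h import *
print(scoop_target([*SC,0],SY,0)[0]);delta(*scoop_target([*SC,.14],SY,0))
E
```

```text
t: 2.5
eef_pos: [0.4341, 0.1798, 0.0132]
eef_rot: [-3.141, 0.399, 2.749]
wrist_force: [0.3, 0.2, 0.1]
opening: 0.0915
t: 3.3
eef_pos: [0.4344, 0.1799, 0.0142]
eef_rot: [-3.142, 0.4, 2.749]
wrist_force: [1.0, -0.4, 0.1]
opening: 0.0326
[0.43307727 0.17754782 0.01249984]
d_cm [-5.36, -0.26, -12.75] dr [0.0, 0.0, 0.0]
```

Still closing; hold more, then lift a little.

```bash
python3 -m pendant '{"delta_pos":[[0,0,0],[0,0,0],[0,0,0],[0,0,0],[0,0,0]],"dr":[[0,0,0],[0,0,0],[0,0,0],[0,0,0],[0,0,0]]}' 0 && python3 -m pendant '{"delta_pos":[[-0.1,0,-0.2],[-0.3,0,-0.7],[-0.7,0,-1.6],[-1.2,0,-2.7],[-1.6,0,-3.8],[-2,0,-4.6],[-2,0,-4.6],[-2,0,-4.6]],"dr":[[0,0,0],[0,0,0],[0,0,0],[0,0,0],[0,0,0],[0,0,0],[0,0,0],[0,0,0]]}' 0
python3 - <<'E'
from h import *
im=vision.grab_frame("side");cv2.imwrite("pics/d.png",cv2.resize(im[120:270,200:400,::-1],(800,600)))
E
```

```text
t: 3.8
eef_pos: [0.4344, 0.1799, 0.0142]
eef_rot: [3.142, 0.4, 2.749]
wrist_force: [-0.6, 0.5, -0.7]
opening: 0.0151
t: 4.6
eef_pos: [0.4345, 0.1796, 0.0644]
eef_rot: [3.141, 0.4, 2.748]
wrist_force: [-1.0, 1.2, 0.3]
opening: 0.0142
```

View pics/d.png

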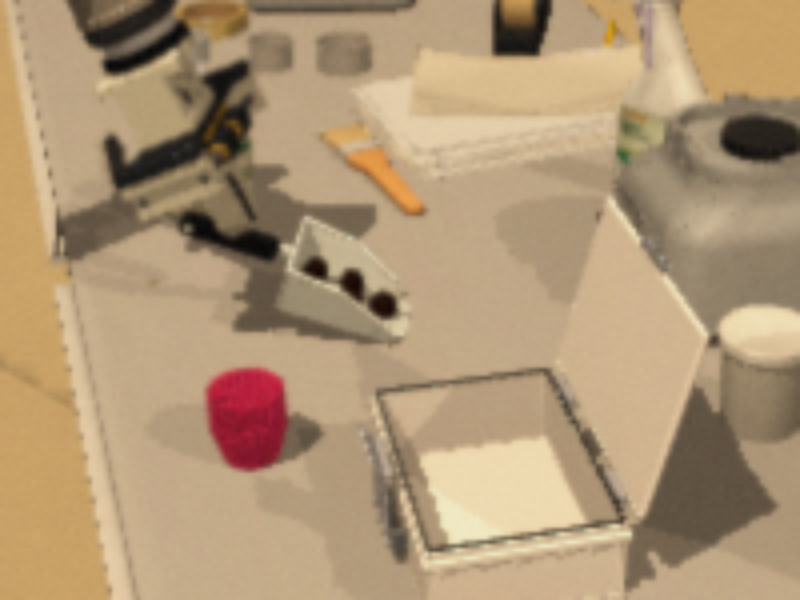

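```bash
python3 -m pendant '{"delta_pos":[[0,0,0],[0,0,0],[0,0,0]],"dr":[[0,0,0],[0,0,0],[0,0,0]]}' 0
python3 - <<'E'
from h import *
a=vision.grab_frame("side")[150:230,220:320];b=vision.grab_frame("top")[180:260,225:325]
cv2.imwrite("pics/e.png",cv2.resize(np.hstack([a,b])[...,::-1],(800,320),interpolation=cv2.INTER_CUBIC))
E
```

```text
t: 4.95
eef_pos: [0.4346, 0.1796, 0.064]
eef_rot: [-3.141, 0.4, 2.749]
wrist_force: [-0.7, 0.4, -1.1]
opening: 0.014
```

View pics/e.png

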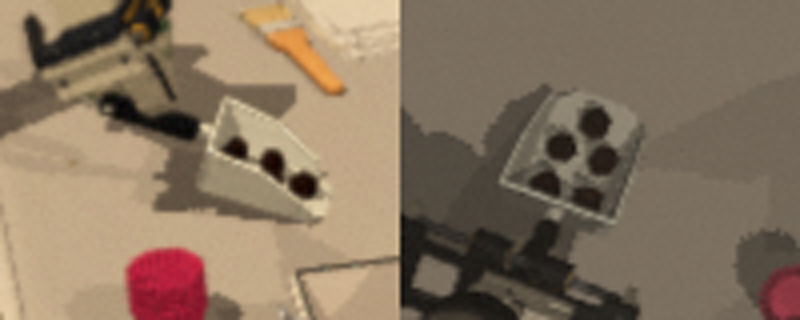

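```bash
cat >> h.py <<'E'
def fit6(obs,p0):
    def W(p,L): return np.array(p[:3])+Ro.from_euler("xyz",[0,p[4],p[3]]).apply(L)
    f=lambda p:np.concatenate([(proj(c,W(p,L))-np.array(u)).ravel() for c,L,u in obs])
    r=least_squares(f,p0,loss="soft_l1");return r.x,r.fun.reshape(-1,2)
E
python3 - <<'E'
from h import *
S=lambda q:[(220+u/4,150+v/4) for u,v in q];T=lambda q:[(225+(u-400)/4,180+v/4) for u,v in q]
B=[(-.05,.048,.042),(-.05,-.048,.042)]
p,r=fit6([("side",[(-.151,0,.03),B[0],(-.05,-.037,0)],S([(103,102),(224,97),(203,187)])),("top",B,T([(501,181),(618,225)])),("side",[(.058,-.03,0)],S([(322,218)]))],[.514,.144,.05,-.39,.1]);print(p,r.round(1).tolist())
t,R=scoop_target(p[:3],p[3],p[4]);print("handle point -95:",p[:3]+Ro.from_euler("xyz",[0,p[4],p[3]]).apply([-.095,0,.03]))
s=ctrl.observe();print("grasp:",s["eef_pos"]-.019*Ro.from_euler("xyz",s["eef_rot"]).as_matrix()[:,2])
E
```

```text
[ 0.4976888   0.14834476  0.02214456 -0.37052646  0.29949977] [[-1.7, -0.1], [0.4, 0.1], [-1.2, -0.0], [-0.0, -0.3], [-0.0, -0.5], [0.7, 0.1]]
handle point -95: [0.42132841 0.17800841 0.0788381 ]
grasp: [0.42786232 0.18246764 0.08160192]
```

```bash
python3 -m pendant '{"delta_pos":[[-0.2,0,-0.5],[-0.4,0,-0.9],[-0.6,0,-1.4],[-0.8,0,-1.85],[-0.8,0,-1.85],[-0.8,0,-1.85]],"dr":[[0,-0.03,0],[0,-0.07,0],[0,-0.11,0],[0,-0.15,0],[0,-0.15,0],[0,-0.15,0]]}' 0
python3 - <<'E'
from h import *
a=vision.grab_frame("side")[140:220,220:320]
b=vision.grab_frame("top")[180:260,225:325]
cv2.imwrite("pics/f.png",cv2.resize(np.hstack([a,b])[...,::-1],(800,320),interpolation=cv2.INTER_CUBIC))
E
```

```text
t: 5.65
eef_pos: [0.4349, 0.1799, 0.0843]
eef_rot: [-3.142, 0.549, 2.749]
wrist_force: [-0.9, 0.1, 0.1]
opening: 0.0136
```

View pics/f.png

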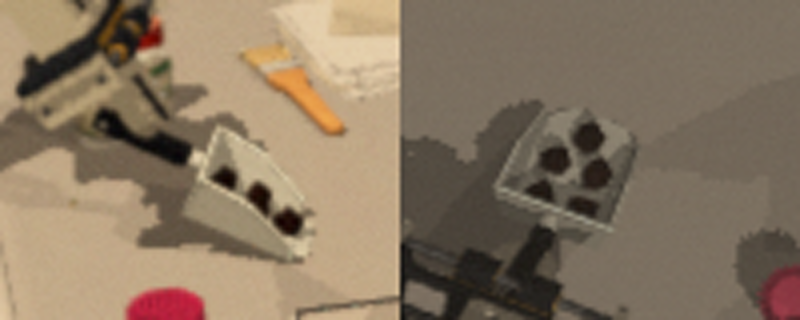

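Run:
```python
from h import *
delta([.4344,.1799,.016],Ro.from_euler("xyz",[np.pi,.4,2.749]))
```

```text
d_cm [3.64, -0.01, 5.79] dr [-0.0, 0.149, -0.001]
```

```bash
python3 -m pendant '{"delta_pos":[[0.4,0,0.6],[0.9,0,1.4],[1.4,0,2.2],[1.9,0,3.0],[2.4,0,3.8],[2.9,0,4.6],[3.4,0,5.4],[3.65,0,5.8]],"dr":[[0,0.02,0],[0,0.04,0],[0,0.06,0],[0,0.08,0],[0,0.1,0],[0,0.12,0],[0,0.14,0],[0,0.15,0]]}' 0 && python3 -m pendant '{"delta_pos":[[0,0,0],[0,0,0],[0,0,0],[0,0,0],[0,0,0],[0,0,0]],"dr":[[0,0,0],[0,0,0],[0,0,0],[0,0,0],[0,0,0],[0,0,0]]}' 0.6
python3 - <<'E'
from h import *
for c in("side","top"):
    im=vision.grab_frame(c);cv2.imwrite(f"pics/g_{c}.png",im[...,::-1])
a=cv2.imread("pics/g_side.png")[150:230,220:320];b=cv2.imread("pics/g_top.png")[180:260,225:325]
cv2.imwrite("pics/g.png",cv2.resize(np.hstack([a,b]),(800,320),interpolation=cv2.INTER_CUBIC))
E
```

```text
t: 6.55
eef_pos: [0.4341, 0.1796, 0.0149]
eef_rot: [-3.141, 0.398, 2.748]
wrist_force: [0.4, 0.5, -1.3]
opening: 0.0151
t: 7.15
eef_pos: [0.4343, 0.1801, 0.0162]
eef_rot: [3.141, 0.4, 2.749]
wrist_force: [0.1, -0.2, -1.4]
opening: 0.0542
```

View pics/g.png

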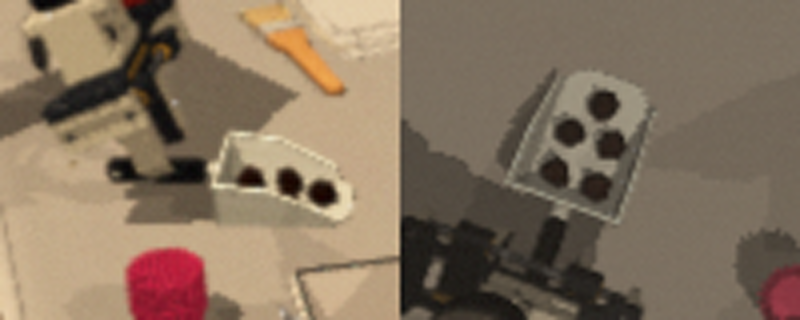

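Run:
```python
from h import *
S=lambda q:[(220+u/4,150+v/4) for u,v in q];T=lambda q:[(225+(u-400)/4,180+v/4) for u,v in q]
B=[(-.05,.048,.042),(-.05,-.048,.042)]
p,r=fit([("side",[(-.151,0,.03),*B],S([(106,168),(229,132),(211,185)])),("top",B,T([(507,184),(620,222)]))],[.514,.144,-.39]);print(p,r.round(1).tolist())
for z in(.02,0.):
  a=delta(*scoop_target([p[0],p[1],z-.004],p[2],0,0,-.080));print(a[0])
```

```text
[ 0.51236106  0.14399296 -0.37048213] [[-0.4, 0.4], [-0.0, 0.2], [0.1, 0.7], [-0.4, -0.8], [-0.1, 0.2]]
d_cm [-0.97, -0.51, -0.78] dr [-0.004, 0.4, -0.022]
[0.43778883 0.17295815 0.027     ]
d_cm [-0.19, -0.51, 1.07] dr [-0.004, 0.4, -0.022]
[0.43778883 0.17295815 0.007     ]
```

```bash
python3 -m pendant '{"delta_pos":[[0,-0.1,-0.1],[0,-0.2,-0.1],[0,-0.3,0],[-0.1,-0.3,0.2],[-0.1,-0.3,0.4],[-0.15,-0.3,0.7],[-0.2,-0.3,1.05],[-0.2,-0.3,1.05]],"dr":[[0,0.07,0],[0,0.14,0],[0,0.21,-0.01],[0,0.28,-0.01],[0,0.35,-0.01],[0,0.4,-0.02],[0,0.4,-0.02],[0,0.4,-0.02]]}' && python3 -m pendant '{"delta_pos":[[0,0,0],[0,0,0],[0,0,0],[0,0,0],[0,0,0],[0,0,0],[0,0,0],[0,0,0]],"dr":[[0,0,0],[0,0,0],[0,0,0],[0,0,0],[0,0,0],[0,0,0],[0,0,0],[0,0,0]]}' 0 && python3 -m pendant '{"delta_pos":[[0,0,-0.1],[0,0,-0.3],[0,0,-0.7],[0,0,-1.2],[0,0,-1.7],[0,0,-2],[0,0,-2],[0,0,-2]],"dr":[[0,0,0],[0,0,0],[0,0,0],[0,0,0],[0,0,0],[0,0,0],[0,0,0],[0,0,0]]}' 0
python3 - <<'E'
from h import *
for c in("side","top"):
    im=vision.grab_frame(c);cv2.imwrite(f"pics/i_{c}.png",im[...,::-1])
a=cv2.imread("pics/i_side.png")[140:220,220:320];b=cv2.imread("pics/i_top.png")[180:260,225:325]
cv2.imwrite("pics/i.png",cv2.resize(np.hstack([a,b]),(800,320),interpolation=cv2.INTER_CUBIC))
for c in("side","top"):
    m=[d for d in spotter.masks_of(c,"scoop")][:2]
    print([(d["confidence"],d["xy"],[ (int(np.where(d["region"].any(k))[0].min()),int(np.where(d["region"].any(k))[0].max())) for k in(0,1)]) for d in m])
E
```

```text
t: 8.05
eef_pos: [0.4382, 0.1745, 0.0065]
eef_rot: [-3.137, 0.0, 2.767]
wrist_force: [-0.6, 0.4, 0.1]
opening: 0.0551
t: 8.85
eef_pos: [0.4386, 0.1751, 0.0072]
eef_rot: [-3.138, 0.0, 2.768]
wrist_force: [-0.2, 2.1, 1.6]
opening: 0.017
t: 9.65
eef_pos: [0.4385, 0.1749, 0.0271]
eef_rot: [-3.138, 0.0, 2.768]
wrist_force: [-0.9, 0.4, -2.1]
opening: 0.0171
[(0.74, [285.2, 188.1], [(246, 307), (179, 202)]), (0.46, [298.0, 193.2], [(297, 302), (191, 196)])]
[(0.6, [276.8, 211.3], [(253, 288), (198, 260)])]
```

View pics/i.png

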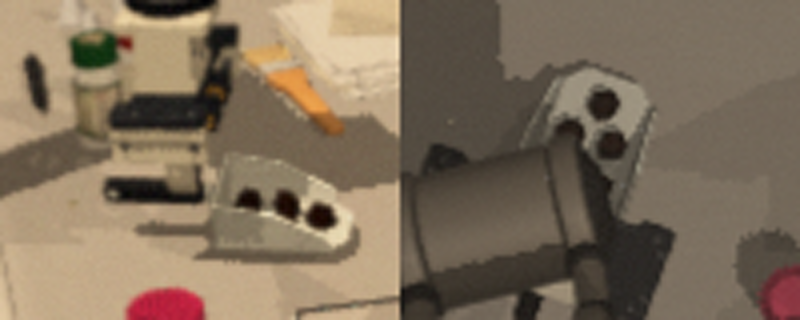

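```bash
cat >> h.py <<'E'
GL=np.array([-.080,0,.026])  # grasp in scoop frame as held
def nose_target(n,yaw,pitch):  # nose point world -> TCP pose with vertical grip
    Rs=Ro.from_euler("xyz",[0,pitch,yaw]);Rt=Rs*Ro.from_matrix(np.diag([-1.,1,-1]))
    return np.array(n)+Rs.apply(GL-[.058,0,.003])+.019*Rt.as_matrix()[:,2],Rt
def boxpt(l): return planar([*BOX,BY],[l])[0]
E
python3 - <<'E'
from h import *
s=ctrl.observe();a=delta(s["eef_pos"]+[0,0,.1],Ro.from_euler("z",-.5)*Ro.from_euler("xyz",s["eef_rot"]))
N=boxpt([-.015,.05,.095]);print(N)
b=delta(*nose_target(N,-np.pi/2+BY,0),*a);print(b[0])
p=b
for P in(.3,.6,.9,1.15):
    q=nose_target(N,-np.pi/2+BY,P);print(P);delta(*q,*p);p=q
E
```

```text
d_cm [0.0, -0.04, -10.0] dr [-0.0, 0.002, 0.5]
[ 0.51928253 -0.10742823  0.095     ]
d_cm [-17.12, -2.12, 2.79] dr [-0.004, 0.001, 0.79]
[0.53202934 0.02998181 0.099     ]
0.3
d_cm [-0.73, 0.0, -4.06] dr [0.0, 0.3, 0.0]
0.6
d_cm [-0.73, -0.0, -4.06] dr [0.0, 0.3, -0.0]
0.9
d_cm [-0.73, 0.0, -4.06] dr [-0.0, 0.3, 0.0]
1.15
d_cm [-0.53, 0.0, -3.4] dr [0.0, 0.25, -0.0]
```

```bash
python3 -m pendant '{"delta_pos":[[0,0,-1],[0,0,-2.5],[0,0,-4],[0,0,-5.5],[0,0,-7],[0,0,-8.5],[0,0,-9.5],[0,0,-10]],"dr":[[0,0,0.03],[0,0,0.08],[0,0,0.15],[0,0,0.23],[0,0,0.31],[0,0,0.39],[0,0,0.46],[0,0,0.5]]}' && python3 -m pendant '{"delta_pos":[[-1,-0.1,0],[-2.5,-0.3,0],[-4,-0.5,0],[-6,-0.7,0],[-8,-1,0],[-9.5,-1.2,0],[-11,-1.3,0],[-12,-1.5,0]],"dr":[[0,0,0.05],[0,0,0.12],[0,0,0.2],[0,0,0.3],[0,0,0.4],[0,0,0.5],[0,0,0.57],[0,0,0.6]]}'
python3 - <<'E'
from h import *
print(ctrl.observe()["joint_positions"].round(2))
N=boxpt([-.015,.05,.095]);b=delta(*nose_target(N,-np.pi/2+BY,0))
E
```

```text
t: 10.65
eef_pos: [0.4392, 0.1755, 0.1288]
eef_rot: [-3.14, 0.003, 2.264]
wrist_force: [-0.9, -0.1, -2.7]
opening: 0.0172
t: 11.45
eef_pos: [0.5049, 0.0729, 0.1279]
eef_rot: [-3.141, 0.004, 1.665]
wrist_force: [0.3, 0.3, -2.7]
opening: 0.0171
[-0.    0.39  1.67 -0.    1.09 -0.1 ]
d_cm [-4.52, 2.3, 2.91] dr [-0.001, 0.004, 0.186]
```

```bash
python3 -m pendant '{"delta_pos":[[-0.5,0.3,0],[-1.4,0.7,0],[-2.4,1.2,0.3],[-3.4,1.7,1],[-4.2,2.1,1.8],[-4.5,2.3,2.5],[-4.5,2.3,2.9],[-4.5,2.3,2.9]],"dr":[[0,0,0.02],[0,0,0.06],[0,0,0.1],[0,0,0.14],[0,0,0.17],[0,0,0.186],[0,0,0.186],[0,0,0.186]]}'
python3 - <<'E'
from h import *
N=boxpt([-.015,.05,.095]);b=delta(*nose_target(N,-np.pi/2+BY,0))
a=vision.grab_frame("side")[150:300,260:460];b=vision.grab_frame("top")[120:270,270:470]
cv2.imwrite("pics/k.png",cv2.resize(np.hstack([a,b])[...,::-1],(800,300),interpolation=cv2.INTER_CUBIC))
print(proj("side",[N]),proj("top",[N]))
E
```

```text
t: 12.25
eef_pos: [0.5307, 0.0312, 0.0974]
eef_rot: [-3.138, 0.004, 1.482]
wrist_force: [-0.2, 0.2, -1.9]
opening: 0.0173
d_cm [-0.11, 0.14, -0.16] dr [-0.003, 0.004, 0.004]
[[313.82134987 214.36484792]] [[352.06593002 210.55272167]]
```

View pics/k.png

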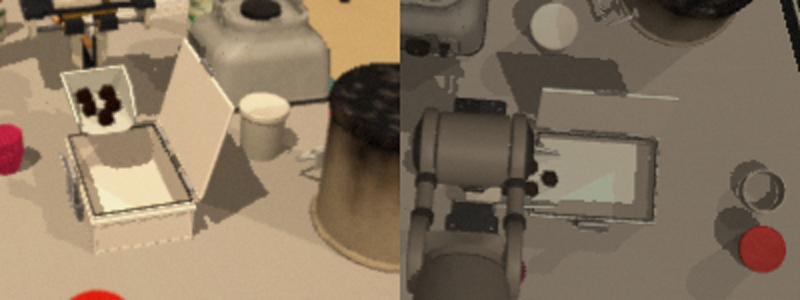

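Run:
```python
from h import *
N=boxpt([-.015,.05,.095])
for P in(.1,.2,.3,.4,.5,.6,.7,.8,.9,1,1.1,1.2):
    delta(*nose_target(N,-np.pi/2+BY,P))
```

```text
d_cm [-0.24, 0.08, -1.43] dr [-0.002, 0.104, 0.004]
d_cm [-0.49, 0.08, -2.79] dr [-0.002, 0.204, 0.004]
d_cm [-0.88, 0.07, -4.12] dr [-0.002, 0.304, 0.004]
d_cm [-1.39, 0.07, -5.4] dr [-0.002, 0.404, 0.004]
d_cm [-2.04, 0.07, -6.62] dr [-0.002, 0.504, 0.004]
d_cm [-2.79, 0.06, -7.77] dr [-0.003, 0.604, 0.004]
d_cm [-3.67, 0.06, -8.84] dr [-0.003, 0.704, 0.004]
d_cm [-4.64, 0.05, -9.82] dr [-0.003, 0.804, 0.004]
d_cm [-5.7, 0.04, -10.7] dr [-0.003, 0.904, 0.003]
d_cm [-6.85, 0.04, -11.46] dr [-0.003, 1.004, 0.003]
d_cm [-8.07, 0.03, -12.11] dr [-0.004, 1.104, 0.003]
d_cm [-9.35, 0.03, -12.63] dr [-0.004, 1.204, 0.003]
```

```bash
python3 -m pendant '{"delta_pos":[[-0.25,0,-1.4],[-0.5,0,-2.8],[-0.9,0,-4.1],[-1.4,0,-5.4],[-2.05,0,-6.6],[-2.8,0,-7.8],[-3.65,0,-8.85],[-4.65,0,-9.8]],"dr":[[0,0.1,0],[0,0.2,0],[0,0.3,0],[0,0.4,0],[0,0.5,0],[0,0.6,0],[0,0.7,0],[0,0.8,0]]}'
python3 - <<'E'
from h import *
print(ctrl.observe()["joint_positions"].round(2))
N=boxpt([-.015,.05,.095])
for P in(.8,.9,1,1.1,1.2):
    delta(*nose_target(N,-np.pi/2+BY,P))
E
```

```text
t: 13.15
eef_pos: [0.5278, -0.0155, 0.198]
eef_rot: [3.139, -0.798, 1.485]
wrist_force: [0.1, 0.1, -2.6]
opening: 0.0171
[-0.61  0.52  1.54  0.67  1.55 -0.71]
d_cm [-0.02, -0.0, 0.15] dr [-0.002, 0.002, 0.004]
d_cm [-0.13, -0.0, -1.22] dr [-0.002, 0.102, 0.004]
d_cm [-0.38, -0.01, -2.58] dr [-0.002, 0.202, 0.004]
d_cm [-0.76, -0.01, -3.9] dr [-0.002, 0.302, 0.004]
d_cm [-1.27, -0.02, -5.19] dr [-0.003, 0.402, 0.004]
```

```bash
python3 -m pendant '{"delta_pos":[[-0.15,0,-1.2],[-0.4,0,-2.6],[-0.75,0,-3.9],[-1.2,0,-5],[-1.2,0,-5],[-1.2,0,-5],[-1.2,0,-5],[-1.2,0,-5]],"dr":[[0,0.1,0],[0,0.2,0],[0,0.3,0],[0,0.38,0],[0,0.38,0],[0,0.38,0],[0,0.38,0],[0,0.38,0]]}'
python3 - <<'E'
from h import *
for c in("side","top"):
    im=vision.grab_frame(c);cv2.imwrite(f"pics/l_{c}.png",im[...,::-1])
    for n in("chunk_1","scoop"):print(c,n,[(d["confidence"],d["xy"],int(d["region"].sum())) for d in spotter.masks_of(c,n)])
a=cv2.imread("pics/l_side.png")[150:270,260:420];b=cv2.imread("pics/l_top.png")[140:260,300:460]
cv2.imwrite("pics/l.png",cv2.resize(np.hstack([a,b]),(800,300),interpolation=cv2.INTER_CUBIC))
E
```

```text
t: 13.95
eef_pos: [0.5237, -0.058, 0.2238]
eef_rot: [3.141, -1.174, 1.485]
wrist_force: [0.3, -0.6, -1.5]
opening: 0.0172
side chunk_1 [(0.6, [339.0, 245.9], 54), (0.5, [316.7, 247.6], 71), (0.47, [259.7, 223.6], 439), (0.41, [318.1, 250.0], 59)]
side scoop [(0.98, [306.9, 200.2], 652)]
top chunk_1 [(0.35, [365.6, 177.6], 1026)]
top scoop [(0.87, [347.9, 206.6], 427)]
```

View pics/l.png

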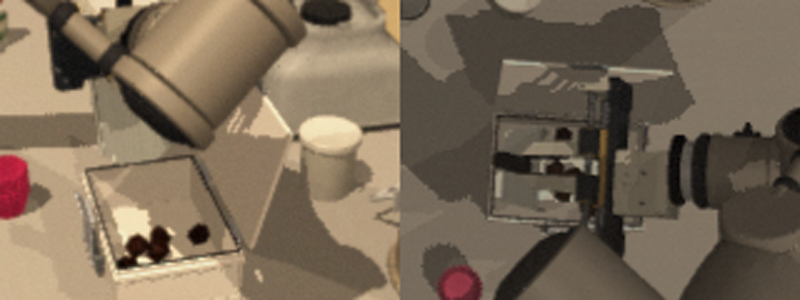

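Run:
```python
from h import *
N=boxpt([-.015,.05,.115])
for P in(1.05,.9,.75,.6,.45,.3,.15,0):
    a=delta(*nose_target(N,-np.pi/2+BY,P))
s=np.array([.4385,.1749,.1072]);R=Ro.from_euler("xyz",[np.pi,0,2.768])
print("to start-above");b=delta(s,R,*a)
```

```text
d_cm [1.87, 0.02, 0.98] dr [-0.004, -0.126, 0.001]
d_cm [1.51, 0.03, 3.02] dr [-0.004, -0.276, 0.002]
d_cm [0.86, 0.04, 4.98] dr [-0.004, -0.426, 0.002]
d_cm [-0.08, 0.05, 6.82] dr [-0.004, -0.576, 0.002]
d_cm [-1.29, 0.05, 8.5] dr [-0.004, -0.726, 0.002]
d_cm [-2.73, 0.06, 9.99] dr [-0.003, -0.876, 0.003]
d_cm [-4.38, 0.06, 11.24] dr [-0.003, -1.026, 0.003]
d_cm [-6.19, 0.06, 12.23] dr [-0.003, -1.176, 0.003]
to start-above
d_cm [13.57, -10.65, 1.18] dr [-0.0, 0.0, -1.29]
```

```bash
python3 -m pendant '{"delta_pos":[[1.9,0,1],[1.5,0,3],[0.85,0,5],[-0.1,0,6.8],[-1.3,0,8.5],[-2.7,0,10],[-4.4,0,11.2],[-6.2,0,12.2]],"dr":[[0,-0.126,0],[0,-0.276,0],[0,-0.426,0],[0,-0.576,0],[0,-0.726,0],[0,-0.876,0],[0,-1.026,0],[0,-1.176,0]]}' && python3 -m pendant '{"delta_pos":[[0,0,0],[0,0,0]],"dr":[[0,0,0],[0,0,0]]}'
python3 - <<'E'
from h import *
im=vision.grab_frame("side");cv2.imwrite("pics/m_side.png",im[...,::-1])
for n in("chunk_1","scoop"):print(n,[(d["confidence"],d["xy"],int(d["region"].sum())) for d in spotter.masks_of("side",n)])
# dark blobs inside box / pan area
g=im.astype(int).max(2);m=((g<75)).astype(np.uint8);m[:, :270]=0;m[:,400:]=0;m[:180]=0;m[290:]=0
n,l,st,ce=cv2.connectedComponentsWithStats(m)
print([(st[i].tolist(),ce[i].round().tolist()) for i in range(1,n) if st[i,4]>8])
delta([.4385,.1749,.1072],Ro.from_euler("xyz",[np.pi,0,2.768]))
E
```

```text
t: 15.05
eef_pos: [0.5319, 0.0301, 0.1198]
eef_rot: [3.139, 0.005, 1.482]
wrist_force: [-0.6, -0.8, -1.9]
opening: 0.0173
t: 15.25
eef_pos: [0.5308, 0.0311, 0.1187]
eef_rot: [-3.139, -0.002, 1.485]
wrist_force: [0.8, -0.2, -2.0]
opening: 0.0177
chunk_1 [(0.65, [312.8, 190.8], 998), (0.55, [317.5, 246.6], 77), (0.54, [318.8, 249.1], 63)]
scoop [(0.91, [310.3, 192.5], 1036)]
[([307, 241, 21, 16, 165], [318.0, 249.0]), ([336, 240, 8, 7, 42], [340.0, 243.0])]
d_cm [13.74, -10.62, 1.25] dr [0.001, -0.001, -1.288]
```

```bash
python3 -m pendant '{"delta_pos":[[1,0,0],[3,-1,0],[5,-3,0],[7,-5,0],[9,-7,0],[11,-8.5,0],[12.5,-9.8,0],[13.7,-10.6,0]],"dr":[[0,0,-0.05],[0,0,-0.15],[0,0,-0.3],[0,0,-0.45],[0,0,-0.6],[0,0,-0.75],[0,0,-0.9],[0,0,-1.05]]}' && python3 -m pendant '{"delta_pos":[[0,0,0],[0,0,0],[0,0,0]],"dr":[[0,0,-0.12],[0,0,-0.24],[0,0,-0.24]]}'
python3 - <<'E'
from h import *
delta([.4385,.1749,.008],Ro.from_euler("xyz",[np.pi,0,2.768]))
E
```

```text
t: 16.2
eef_pos: [0.4378, 0.175, 0.1197]
eef_rot: [3.141, -0.001, 2.536]
wrist_force: [0.8, -0.4, -1.6]
opening: 0.0172
t: 16.5
eef_pos: [0.4386, 0.1743, 0.1196]
eef_rot: [3.141, -0.001, 2.77]
wrist_force: [0.3, -0.3, -2.1]
opening: 0.0173
d_cm [0.03, 0.04, 11.16] dr [0.001, -0.001, 0.002]
```

```bash
python3 -m pendant '{"delta_pos":[[0,0,1.5],[0,0,3.5],[0,0,5.5],[0,0,7.5],[0,0,9],[0,0,10],[0,0,10.4],[0,0,10.6]],"dr":[[0,0,0],[0,0,0],[0,0,0],[0,0,0],[0,0,0],[0,0,0],[0,0,0],[0,0,0]]}' && python3 -m pendant '{"delta_pos":[[0,0,0.1],[0,0,0.2],[0,0,0.3],[0,0,0.4],[0,0,0.5],[0,0,0.5],[0,0,0.5]],"dr":[[0,0,0],[0,0,0],[0,0,0],[0,0,0],[0,0,0],[0,0,0],[0,0,0]]}'
```

```text
t: 17.3
eef_pos: [0.4382, 0.1751, 0.0131]
eef_rot: [3.142, -0.001, 2.77]
wrist_force: [-0.8, -0.4, -1.1]
opening: 0.0171
t: 18.0
eef_pos: [0.4379, 0.1755, 0.0081]
eef_rot: [-3.141, -0.001, 2.772]
wrist_force: [-0.1, 0.9, -1.4]
opening: 0.0172
```

```bash
python3 -m pendant '{"delta_pos":[[0,0,0.1],[0,0,0.1],[0,0,0.1],[0,0,0.1],[0,0,0.1],[0,0,0.1]],"dr":[[0,0,0],[0,0,0],[0,0,0],[0,0,0],[0,0,0],[0,0,0]]}' 0.5
python3 - <<'E'
from h import *
T=lambda u,v:(190+u*266/800,120+v*266/800);S=lambda u,v:(180+u*266/800,120+v*266/800)
print("pot base near(top)",ray("top",T(665,68),0),"side left",ray("side",S(710,420),0),"side low",ray("side",S(790,485),0))
for z in(.1,.2,.3):
  print(z,"pot top circle c",ray("top",(421,95),z),"r edge",ray("top",(386,95),z),ray("top",(421,130),z),"grey left/right/near", ray("top",(315,120),z),ray("top",(283,147),z))
print("side view pot top-left",[ray("side",S(740,215),z).round(3) for z in(.1,.15,.2,.25)])
for a in(1.84,1.5):
  for y in(0,.05): print(a,y,boxpt([.07-.12*np.cos(a)+.004*np.sin(a),y,.064+.12*np.sin(a)+.004*np.cos(a)]))
delta([.4385,.175,.25],Ro.from_euler("xyz",[np.pi,0,3.049]))
E
```

```text
t: 18.6
eef_pos: [0.4379, 0.1755, 0.0071]
eef_rot: [-3.141, -0.001, 2.772]
wrist_force: [0.4, 0.2, -0.3]
opening: 0.0459
pot base near(top) [ 0.74842823 -0.31802447  0.        ] side left [ 0.75685375 -0.27339115  0.        ] side low [ 0.77698855 -0.37249312  0.        ]
0.1 pot top circle c [ 0.87778272 -0.33337871  0.1       ] r edge [ 0.8793465  -0.22334512  0.1       ] [ 0.7658837  -0.32857589  0.1       ] grey left/right/near [8.02852831e-01 4.10464643e-04 1.00000000e-01] [0.71936766 0.10072614 0.1       ]
0.2 pot top circle c [ 0.84542566 -0.30886626  0.2       ] r edge [ 0.84688163 -0.20641877  0.2       ] [ 0.74124134 -0.30439457  0.2       ] grey left/right/near [0.7756617  0.00191036 0.2       ] [0.69793228 0.09530994 0.2       ]
0.3 pot top circle c [ 0.81306861 -0.28435382  0.3       ] r edge [ 0.81441677 -0.18949241  0.3       ] [ 0.71659899 -0.28021325  0.3       ] grey left/right/near [0.74847056 0.00341025 0.3       ] [0.67649689 0.08989373 0.3       ]
side view pot top-left [array([ 0.877, -0.102,  0.1  ]), array([ 0.823, -0.179,  0.15 ]), array([ 0.769, -0.255,  0.2  ]), array([ 0.715, -0.332,  0.25 ])]
1.84 0 [ 0.63491942 -0.16836993  0.1786141 ]
1.84 0.05 [ 0.63953782 -0.11858368  0.1786141 ]
1.5 0 [ 0.59482149 -0.16465025  0.18398235]
1.5 0.05 [ 0.5994399  -0.11486401  0.18398235]
d_cm [-0.05, -0.02, -24.29] dr [0.0, -0.001, -0.277]
```

```bash
python3 -m pendant '{"delta_pos":[[0,0,-1],[0,0,-3],[0,0,-6],[0,0,-10],[0,0,-14],[0,0,-18],[0,0,-22],[0,0,-25.5]],"dr":[[0,0,0],[0,0,0],[0,0,0],[0,0,-0.05],[0,0,-0.1],[0,0,-0.18],[0,0,-0.25],[0,0,-0.277]]}'
python3 - <<'E'
from h import *
im=vision.grab_frame("side");cv2.imwrite("pics/n_side.png",im[...,::-1])
k=spotter.masks_of("side","scoop")[:1];print([(d["confidence"],d["xy"],int(d["region"].sum())) for d in k])
R=Ro.from_euler("xyz",[np.pi,0,3.049])
a=delta([.665,-.14,.265],R);print(a[0]);delta([.665,-.14,.16],R,*a)
E
```

```text
t: 19.4
eef_pos: [0.4378, 0.1754, 0.2651]
eef_rot: [3.141, 0.001, 3.051]
wrist_force: [0.2, 0.9, 0.2]
opening: 0.0459
[(0.67, [284.5, 195.0], 837)]
d_cm [-25.28, -29.4, 0.4] dr [0.003, 0.009, 0.001]
[0.665, -0.14, 0.265]
d_cm [0.0, -0.0, 10.5] dr [0.0, 0.0, 0.0]
```

```bash
python3 -m pendant '{"delta_pos":[[-2,-3,0],[-5,-7,0],[-8.5,-11,0],[-12,-15,0],[-15.5,-19,0],[-19,-23,0],[-22.5,-27,0],[-25.3,-29.4,0.4]],"dr":[[0,0,0],[0,0,0],[0,0,0],[0,0,0],[0,0,0],[0,0,0],[0,0,0],[0,0,0]]}' 0 && python3 -m pendant '{"delta_pos":[[0,0,1],[0,0,3],[0,0,5.5],[0,0,8],[0,0,10],[0,0,10.5],[0,0,10.5]],"dr":[[0,0,0],[0,0,0],[0,0,0],[0,0,0],[0,0,0],[0,0,0],[0,0,0]]}'
python3 - <<'E'
from h import *
print(ctrl.observe()["joint_positions"].round(2))
im=vision.grab_frame("side");cv2.imwrite("pics/o_side.png",im[...,::-1])
cv2.imwrite("pics/o.png",cv2.resize(im[80:260,260:500,::-1],(800,600),interpolation=cv2.INTER_CUBIC))
E
```

```text
t: 20.3
eef_pos: [0.6615, -0.1408, 0.2584]
eef_rot: [-3.142, -0.001, 3.048]
wrist_force: [0.9, 1.2, 0.0]
opening: 0.0007
t: 21.0
eef_pos: [0.6602, -0.1381, 0.1523]
eef_rot: [3.141, -0.003, 3.049]
wrist_force: [-0.5, 0.3, 0.1]
opening: 0.0
[-0.32  0.66  1.12 -0.    1.36 -1.8 ]
```

```bash
cat >> h.py <<'E'
def lidplan(angles,r=.12,off=0.):
    s=ctrl.observe();c,sn=np.cos(BY),np.sin(BY);d=s["eef_pos"][:2]-np.array(BOX);x0=c*d[0]+sn*d[1];z0=s["eef_pos"][2]
    print("local",round(x0,4),round(-sn*d[0]+c*d[1],4),round(z0,4))
    for a in angles:
        x=.0795-r*np.cos(a)+.004*np.sin(a);z=.064+r*np.sin(a)+.004*np.cos(a)+off
        print(a,[round(-(x-x0)*100,2),0,round(-(z-z0)*100,2)])
E
python3 - <<'E'
from h import *
lidplan([1.57,1.5,1.4,1.3,1.2,1.1,1,.9,.8,.7,.6,.5,.4,.3,.2,.12])
E
```

```text
local 0.1289 0.0322 0.1536
1.57 [np.float64(4.55), 0, np.float64(-3.04)]
1.5 [np.float64(5.39), 0, np.float64(-3.04)]
1.4 [np.float64(6.59), 0, np.float64(-2.93)]
1.3 [np.float64(7.76), 0, np.float64(-2.71)]
1.2 [np.float64(8.92), 0, np.float64(-2.37)]
1.1 [np.float64(10.03), 0, np.float64(-1.92)]
1 [np.float64(11.09), 0, np.float64(-1.35)]
0.9 [np.float64(12.09), 0, np.float64(-0.69)]
0.8 [np.float64(13.01), 0, np.float64(0.07)]
0.7 [np.float64(13.86), 0, np.float64(0.92)]
0.6 [np.float64(14.62), 0, np.float64(1.85)]
0.5 [np.float64(15.28), 0, np.float64(2.86)]
0.4 [np.float64(15.84), 0, np.float64(3.92)]
0.3 [np.float64(16.29), 0, np.float64(5.03)]
0.2 [np.float64(16.62), 0, np.float64(6.18)]
0.12 [np.float64(16.81), 0, np.float64(7.13)]
```

View pics/o.png

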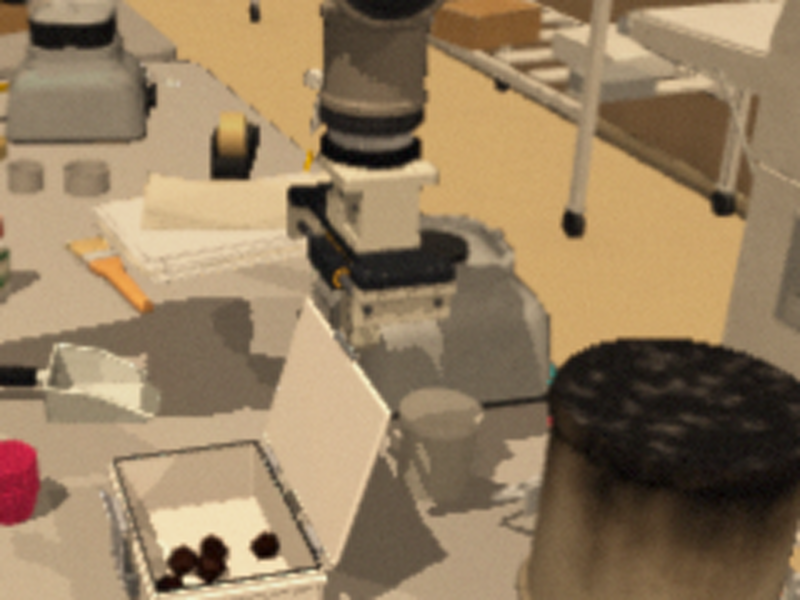

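```bash
python3 -m pendant '{"delta_pos":[[0,-1.2,0],[0,-2.5,0],[0.3,-3.2,-0.3],[1.2,-3.2,-0.8],[2.2,-3.2,-1.3],[3.2,-3.2,-1.9],[4.2,-3.2,-2.4],[5,-3.2,-2.8]],"dr":[[0,0,0],[0,0,0],[0,0,0],[0,0,0],[0,0,0],[0,0,0],[0,0,0],[0,0,0]]}'
python3 - <<'E'
from h import *
lidplan([1.5,1.4,1.3,1.2,1.1,1,.9,.8,.7,.6,.5,.4,.3,.2,.12])
E
```

```text
t: 21.85
eef_pos: [0.6074, -0.1655, 0.1821]
eef_rot: [-3.142, -0.0, 3.049]
wrist_force: [0.2, -0.2, 0.7]
opening: 0.0003
local 0.0781 0.0003 0.1821
1.5 [np.float64(0.31), 0, np.float64(-0.19)]
1.4 [np.float64(1.51), 0, np.float64(-0.08)]
1.3 [np.float64(2.68), 0, np.float64(0.14)]
1.2 [np.float64(3.84), 0, np.float64(0.48)]
1.1 [np.float64(4.95), 0, np.float64(0.93)]
1 [np.float64(6.01), 0, np.float64(1.5)]
0.9 [np.float64(7.01), 0, np.float64(2.16)]
0.8 [np.float64(7.93), 0, np.float64(2.92)]
0.7 [np.float64(8.78), 0, np.float64(3.77)]
0.6 [np.float64(9.54), 0, np.float64(4.7)]
0.5 [np.float64(10.2), 0, np.float64(5.71)]
0.4 [np.float64(10.76), 0, np.float64(6.77)]
0.3 [np.float64(11.21), 0, np.float64(7.88)]
0.2 [np.float64(11.54), 0, np.float64(9.03)]
0.12 [np.float64(11.73), 0, np.float64(9.98)]
```

```bash
python3 -m pendant '{"delta_pos":[[0.9,0,0],[1.5,0,0],[2.1,0,0.1],[2.7,0,0.2],[3.3,0,0.35],[3.85,0,0.5],[4.4,0,0.7],[4.95,0,0.95]],"dr":[[0,0,0],[0,0,0],[0,0,0],[0,0,0],[0,0,0],[0,0,0],[0,0,0],[0,0,0]]}'
cat >> h.py <<'E'
def lidcheck(angs,c="side"):
    vision.grab_frame(c);d=spotter.masks_of(c,"lid");print([(e["confidence"],np.round(e["xy"]).tolist()) for e in d][:2])
    if not d:return
    r=d[0]["region"].astype(np.uint8)
    for a in angs:
        q=[(.07-t*np.cos(a),y,.064+t*np.sin(a)) for t,y in((0,.099),(0,-.099),(.138,-.099),(.138,.099))]
        m=np.zeros((400,640),np.uint8);cv2.fillConvexPoly(m,proj(c,planar([*BOX,BY],q)).round().astype(int),1)
        print(a,round((m&r).sum()/(m|r).sum(),2),end="; ")
    print()
E
python3 - <<'E'
from h import *
lidcheck([1.8,1.6,1.5,1.4,1.3,1.2,1.1,1.0,.9]);lidplan([1.1,1,.9,.8,.7,.6,.5,.4,.3,.2,.12])
E
```

```text
t: 22.65
eef_pos: [0.5608, -0.1619, 0.1763]
eef_rot: [-3.139, 0.007, 3.049]
wrist_force: [-5.0, 3.8, 31.0]
opening: 0.0002
[(0.87, [347.0, 212.0])]
1.8 0.27; 1.6 0.41; 1.5 0.54; 1.4 0.77; 1.3 0.51; 1.2 0.12; 1.1 0.03; 1.0 0.02; 0.9 0.02; 
local 0.0307 -0.0004 0.1764
1.1 [np.float64(0.2), 0, np.float64(0.36)]
1 [np.float64(1.26), 0, np.float64(0.92)]
0.9 [np.float64(2.26), 0, np.float64(1.59)]
0.8 [np.float64(3.19), 0, np.float64(2.35)]
0.7 [np.float64(4.04), 0, np.float64(3.2)]
0.6 [np.float64(4.8), 0, np.float64(4.13)]
0.5 [np.float64(5.46), 0, np.float64(5.13)]
0.4 [np.float64(6.01), 0, np.float64(6.2)]
0.3 [np.float64(6.46), 0, np.float64(7.31)]
0.2 [np.float64(6.8), 0, np.float64(8.46)]
0.12 [np.float64(6.98), 0, np.float64(9.4)]
```

Run:
```python
from h import *
im=vision.grab_frame("side");cv2.imwrite("pics/p_side.png",im[...,::-1])
s=ctrl.observe();print(s["wrist_force"].round(1),s["eef_pos"].round(4),proj("side",[s["eef_pos"]]).round())
L=spotter.masks_of("side","lid")[0]["region"]
for a in(1.4,1.2,1.1):print(a,proj("side",planar([*BOX,BY],[(.07-t*np.cos(a),y,.064+t*np.sin(a)) for t,y in((0,.099),(0,-.099),(.138,-.099),(.138,.099))])).round().tolist())
g=im.mean(2)
for v in range(140,262,3):
    print(v,"".join(("L" if L[v,u] else " .:-=+*%#@"[9-int(g[v,u]/25.7)]) for u in range(300,400)))
```

```text
[-5.   1.8 25.5] [ 0.5603 -0.1618  0.1764] [[335. 196.]]
1.4 [[339.0, 211.0], [359.0, 251.0], [352.0, 206.0], [331.0, 170.0]]
1.2 [[339.0, 211.0], [359.0, 251.0], [341.0, 210.0], [322.0, 174.0]]
1.1 [[339.0, 211.0], [359.0, 251.0], [336.0, 213.0], [318.0, 176.0]]
140 :.:::::::::::+#@@@@@@##*++++*%*+=-=-----------=-=--:::::::::---:::::....::-=------------------------
143 :.::------:::=+++++*%##*++++***+=--------------=---:--:-:::--:::::::.....:::-----======-------------
146 .::::::------=++%%%*++%#*++==++==--==---=---==--=---:--==-----:::::::::--======+++++++++++++++++++++
149 ..::::::::::::=++*%%*++*##*+=-====---=------------::::-++++=+===--===+**++++++===+***%%%%%%%***+++=+
152 :.............::::*#########*+=--=--=------------=-:::=+**++=-----++++==-----===*##################%
155 ::::..:......:::::*#@@#####@@#*++++****%%%%%########*-=========--=++***+==--====%@@#################
158 ::::::::--::::::::-%#@#######@@############################%*====+++****+===----=+%##@@@@@@@@@@#%%%*
161 -----:::---:::::::::+#@@##%%#################################%=====++++**+++====-------====+=++++
[... 2768 characters left out ...]
.....=%#@@@@#*=======+%=-=LLL+************+=========--==-=-=----==--==
245 ::=*+====:.=%#@@#%+=%@@@@@@#+......=%@@@@@@*=========%%++LLL+**********==--=----=----=--=-===--=--==
248 =::=*+====%@@###@@@@@###@@@*:........::......:-=====-=*+=-=-=***********=--=---=-=-=---=-======-==-=
251 *=:-=*====-+#@@@#*%#@@@@@@#*=............:-==+****+=:.:--=+*************=--=----=---------=----=----
254 %*=::=*#@@@@@@%:...:-*@#%%****+==-::---::::::........:::::+*****++****+=-------==-----=-=-=--==----=
257 %*==::=*%%%+=-.::--:::::::........:::::::----=-------::-=++*++++++**++----------------=-----====-=--
260 *+==-:.:......:::::::::---==-------::::::::::::::::::::-=++*+++--+++=---------------------------==-=
```

```bash
python3 -m pendant '{"delta_pos":[[0,0,-0.5],[0,0,-1.2],[0,0,-2.2],[0,0,-3.4],[0,0,-4.6],[0,0,-6],[0,0,-7],[0,0,-7]],"dr":[[0,0,0],[0,0,0],[0,0,0],[0,0,0],[0,0,0],[0,0,0],[0,0,0],[0,0,0]]}'
python3 - <<'E'
from h import *
im=vision.grab_frame("side");cv2.imwrite("pics/q_side.png",im[...,::-1])
s=ctrl.observe();P=s["eef_pos"];print(s["wrist_force"].round(1),P.round(4),[proj("side",[P+[0,0,z]]).round().tolist() for z in(0,.019,.066)])
d=spotter.masks_of("side","lid");L=d[0]["region"] if d else np.zeros((400,640),bool);print([(e["confidence"],e["xy"]) for e in d])
lidcheck([1.9,1.85,1.8,1.7,1.6,1.5,1.4,1.3])
g=im.mean(2)
for v in range(120,215,2):
    print(v,"".join(("L" if L[v,u] else " .:-=+*%#@"[9-int(g[v,u]/25.7)]) for u in range(305,395)))
E
```

```text
t: 23.65
eef_pos: [0.5598, -0.1618, 0.2434]
eef_rot: [-3.141, 0.002, 3.049]
wrist_force: [0.5, -0.2, -0.3]
opening: 0.0006
[ 0.5 -0.1  0.2] [ 0.5593 -0.1615  0.2422] [[[335.0, 173.0]], [[335.0, 166.0]], [[335.0, 148.0]]]
[(0.7, [346.5, 207.3])]
[(0.9, [350.0, 208.0])]
1.9 0.3; 1.85 0.32; 1.8 0.35; 1.7 0.42; 1.6 0.56; 1.5 0.77; 1.4 0.69; 1.3 0.36; 
120 --------+++***++*%#%*+=-====-==-========-==-==*-=------===---==++=------------------------
122 --------+**%#%*+++%##*+=--===========-======-===-----=+=-=-::--=+-------------------------
124 --------+++**%%%**%%##%*+=---=====-==-======-==+=-----=----:::--=-------------------------
126 --------=++++%########@#%+===========+++++++****+=-----=--::::::-=------------------------
128 -------------%#########@@#%%%%%##################%+++++*==::::::--------------------------
130 -------------%#@#######@#@@#############################%+-::..::-=-----------------------
132 -::----------*#@@@#######################################%-:::::::-=----------------------
134 ::::::::::::::-%#@@@##*#####################@##@##@#@#@@#%=::::::::--------------
[... 3109 characters left out ...]
*%%%%%%************++========--....
202 :::----------+++++++*+*********+LLLLLLLLLLLLLLLLL+*******%##%%************+============-..
204 :-------------------------++++++LLLLLLLLLLLLLLLLLL=+*******%######%%%%####%++=====+==:::::
206 ---------------------------------LLLLLLLLLLLLLLLLLL++**********%*%%%%%*******+++=-::::::::
208 ---------------------------------LLLLLLLLLLLLLLLLLL+******+**++++++***********+=-:::.:::::
210 ---------------------------------=LLLLLLLLLLLLLLLLL==***+=***===--++*****+******+=--------
212 ------------------------==++****+-=LLLLLLLLLLLLLLLL===+**+=+***=+***************+==+++++++
214 ---------==+++****++++=======--=*+-=LLLLLLLLLLLLLLLL-===*************************+======++
```

Run:
```python
from h import *
P=np.array([.6602,-.1381,.1523]);R=Ro.from_euler("xyz",[np.pi,0,3.049])
for n,q in(("tcp",[0,0,0]),("f+y",[0,.019,-.01]),("f-y",[0,-.019,-.01]),("body",[0,0,-.066]),("body-y",[0,-.095,-.066]),("body+y",[0,.095,-.066])):
    u=proj("side",[P+R.apply(q)])[0];print(n,u.round(),"in o.png",((u-[260,80])/.3).round())
im=cv2.imread("pics/o_side.png")
for v in range(160,205,2):print(v," ".join("%02x%02x%02x"%tuple(im[v,u,::-1]) for u in range(366,402,3)))
lidcheck([1.9,1.8,1.7,1.6,1.5,1.4])
```

```text
tcp [366. 193.] in o.png [354. 378.]
f+y [364. 187.] in o.png [347. 356.]
f-y [369. 193.] in o.png [362. 378.]
body [367. 172.] in o.png [358. 305.]
body-y [380. 188.] in o.png [400. 361.]
body+y [357. 157.] in o.png [322. 258.]
160 262222 221e20 1e221d 25221e 231f1d 252623 23211e 272320 24211e 262321 433c32 695c4b
162 1b1a18 2e2929 21201f 3e3731 272625 221f1e 211d1c 23211f 1e1b1a 1e1c1b 40392f 6c5f4c
164 23211c 21201c 1d1c1b 1f1d1e 191714 181a1a 1f1c19 211f1e 221f1a 332d25 72614c 70634e
166 816d54 252120 2b261e 3e362c 54483b 6f5f47 705e48 907c60 8e775c 9c8767 9a8667 6f6153
168 937e60 947d5f ab9270 987f62 ac9371 ae9672 a58c6a a18b68 8c7958 927f60 7d6f59 776957
170 9d8868 a18a6c 988363 8d7a5d 8c795b 917d5c 917c5e 917d5f 584c3d 877358 726652 786c56
172 a9926e 4d4337 917a5c 8d7a5b 947d60 937f61 988262 9b8467 897659 a9916d 766856 786a56
174 b29c74 75644d 967d60 ac9670 ab9473 ac9471 b69b76 ae9670 b39977 b29976 7a6e59 766954
176 b59d76 a18a69 b19a74 b99d79 bba47e ac9876 ac9576 bba687 ab987b 7e6e59 756855 786954
178 9c8664 978060 988463 c4af90 c1ae8f b7a487 b5a184 b49e85 aa9879 796957 76695
[... 536 characters left out ...]

192 d9bd98 b29f81 695d4d 6d5e4b 716351 6f6352 706552 716451 6d614f 6e6150 6e6250 6f6452
194 d7bc97 efe3bc 6a5e4e 6c634f 6e6250 706350 726553 6f6451 685e4c 6b604f 6e614f 6f6251
196 d5b994 dcc39c a59778 716551 736753 6f614e 706351 88765c 8b7962 83745e 736751 706350
198 d4b993 d7be96 eee3bc 706452 70634e 776c56 a28d6f a59071 a68f70 a49072 a28e6f 8c7c62
200 d6bb97 d5ba91 ddc09a 9f9071 716553 a28e70 a6916f a39270 a89275 a69373 a48d6e a48f70
202 d6ba96 d6ba96 d5ba93 eee4bb 706352 a18d6c a69071 a68f71 a68e73 a38d6f a08c6f 9d896e
204 d4b994 d7bb95 d6ba95 e3c9a1 3d342c 978266 a38d6f 938063 8e7a61 877659 8a785c 8c7a60
[(0.96, [349.0, 207.0])]
1.9 0.28; 1.8 0.33; 1.7 0.4; 1.6 0.53; 1.5 0.74; 1.4 0.68;
```

```bash
python3 -c "
from rig import ctrl
print(ctrl.pinch_z,[n for n in dir(ctrl) if n[0]!='_'])"
python3 -m pendant '{"delta_pos":[[-1,0,-1],[-2.5,0,-1.5],[-4,0,-1.5],[-5.5,0,-1.5],[-7,0,-1.5],[-8.5,0,-1.5],[-9.8,0,-1.5],[-9.8,0,-1.5]],"dr":[[0,0,0],[0,0,0],[0,0,0],[0,0,0],[0,0,0],[0,0,0],[0,0,0],[0,0,0]]}'
python3 - <<'E'
from h import *
lidcheck([1.9,1.8,1.7,1.6,1.5,1.4]);lidplan([1.57],.105,-.024)
E
```

```text
0.0188 ['MotionError', 'close_job', 'observe', 'pinch_z']
t: 24.75
eef_pos: [0.6573, -0.1704, 0.2549]
eef_rot: [3.141, -0.002, 3.049]
wrist_force: [0.3, -0.4, 1.0]
opening: 0.0005
[(0.8, [348.0, 208.0])]
1.9 0.32; 1.8 0.37; 1.7 0.45; 1.6 0.59; 1.5 0.8; 1.4 0.67; 
local 0.1272 -0.0 0.2556
1.57 [np.float64(4.37), 0, np.float64(11.06)]
```

```bash
python3 -m pendant '{"delta_pos":[[0,0,1.5],[0,0,3],[0,0,5],[0,0,7],[0,0,8.5],[0,0,10],[0,0,11.2],[0,0,11.2]],"dr":[[0,0,0],[0,0,0],[0,0,0],[0,0,0],[0,0,0],[0,0,0],[0,0,0],[0,0,0]]}' && python3 -m pendant '{"delta_pos":[[0.6,0,0],[1.2,0,0],[1.8,0,0],[2.4,0,0],[3,0,0],[3.6,0,0],[4.2,0,0],[4.8,0,0]],"dr":[[0,0,0],[0,0,0],[0,0,0],[0,0,0],[0,0,0],[0,0,0],[0,0,0],[0,0,0]]}'
python3 - <<'E'
from h import *
lidcheck([1.9,1.8,1.7,1.6,1.5,1.4,1.3]);lidplan([1.5,1.4,1.3,1.2,1.1,1,.9,.8,.7,.6,.5],.105,-.024)
E
```

```text
t: 25.65
eef_pos: [0.6551, -0.1701, 0.1427]
eef_rot: [3.141, -0.005, 3.049]
wrist_force: [0.2, -0.1, -0.7]
opening: 0.0003
t: 26.45
eef_pos: [0.6082, -0.1659, 0.1445]
eef_rot: [3.141, -0.001, 3.049]
wrist_force: [0.4, 0.1, 0.7]
opening: 0.0005
[(0.75, [348.0, 209.0]), (0.47, [394.0, 217.0])]
1.9 0.32; 1.8 0.37; 1.7 0.44; 1.6 0.58; 1.5 0.79; 1.4 0.65; 1.3 0.35; 
local 0.0787 -0.0001 0.1446
1.5 [np.float64(0.27), 0, np.float64(-0.04)]
1.4 [np.float64(1.31), 0, np.float64(0.05)]
1.3 [np.float64(2.35), 0, np.float64(0.24)]
1.2 [np.float64(3.35), 0, np.float64(0.53)]
1.1 [np.float64(4.33), 0, np.float64(0.92)]
1 [np.float64(5.26), 0, np.float64(1.41)]
0.9 [np.float64(6.14), 0, np.float64(1.99)]
0.8 [np.float64(6.95), 0, np.float64(2.65)]
0.7 [np.float64(7.7), 0, np.float64(3.39)]
0.6 [np.float64(8.36), 0, np.float64(4.2)]
0.5 [np.float64(8.94), 0, np.float64(5.08)]
```

```bash
python3 -m pendant '{"delta_pos":[[0.5,0,0],[1,0,0],[1.5,0,0.05],[2,0,0.15],[2.35,0,0.25],[2.35,0,0.25]],"dr":[[0,0,0],[0,0,0],[0,0,0],[0,0,0],[0,0,0],[0,0,0]]}'
python3 - <<'E'
from h import *
lidcheck([1.6,1.5,1.4,1.3,1.2,1.1]);lidplan([1.3,1.2,1.1],.105,-.024)
im=vision.grab_frame("side");L=spotter.masks_of("side","lid")[0]["region"];print(proj("side",[ctrl.observe()["eef_pos"]]).round());g=im.mean(2)
for v in range(176,256,3):print(v,"".join(("L" if L[v,u] else " .:-=+*%#@"[9-int(g[v,u]/25.7)]) for u in range(305,395)))
E
```

```text
t: 27.15
eef_pos: [0.5847, -0.1638, 0.142]
eef_rot: [3.141, -0.002, 3.049]
wrist_force: [0.3, 0.4, 0.8]
opening: 0.0002
[(0.56, [347.0, 210.0])]
1.6 0.28; 1.5 0.36; 1.4 0.55; 1.3 0.78; 1.2 0.19; 1.1 0.05; 
local 0.0558 -0.0001 0.142
1.3 [np.float64(0.06), 0, np.float64(-0.02)]
1.2 [np.float64(1.06), 0, np.float64(0.27)]
1.1 [np.float64(2.04), 0, np.float64(0.67)]
[[344. 206.]]
176 ++***+++*+++*++++++***+LLL=+##%%%%#######################@@##@#@@@%---=--===++++++++++++=-
179 +*+**+*+*++++*+++******LLLLL-*%*****#############%%%%*++*+=++++====+******++++++*++++++++*
182 ******+++*+++++***++****LLLLL---==++=====+++========+=+++++++**+++************************
185 *++********+*+**+*****+--LLLLLL--=+=++*%*+++++++++++++=+=++++*=====+**********************
188 +*******+**+++****+*++++++LLLLLLL-+===+++===========----=============*********************
191 *****+*+**++*+*+++*+***+**+LLLLLLLL=-==============*%%%%#%*++++=======+*******************
194 +**++**++****+****++*****+*+LLLLLLLLL====+++==*******##%%*%+++==========+*****************
197 ==++*****++++*+++*+**++++++++LLLLLLLLL=************
[... 1144 characters left out ...]
****************************+==-=--
236 :.................................:-===-===+*+=+LLLL+****=====**+==**********************+
239 =-...............................:=-=========%*==LLL-+*****=--=***************************
242 ==:............+#@@@#*:.......=%#@@@@#*=======+*=-++--+******=-=*********************+====
245 +===:.=%#@@#%+=%#@@@@@#+:.....=#@@@@@@*=========%%+++--*******=+***+=======---=--=---=--==
248 +====%###@#@@@@@###@@@*:........::......:-=-==--=*+=---=********==-----------=--------=---
251 +====:+#@@@#*%#@@@@@@#*=.............-==+****+=:..--=++**********=----------------=-------
254 =*#@@@@@@%....:-%@#%%****+==-:::--::::::........:::::+++**+*+*++=--------------------=-=--
```

```bash
python3 -m pendant '{"delta_pos":[[0.5,0,0.15],[1,0,0.3],[1.5,0,0.5],[2,0,0.7],[2.5,0,0.9],[3,0,1.2],[3.4,0,1.45],[3.8,0,1.75]],"dr":[[0,0,0],[0,0,0],[0,0,0],[0,0,0],[0,0,0],[0,0,0],[0,0,0],[0,0,0]]}'
python3 - <<'E'
from h import *
lidcheck([1.4,1.3,1.2,1.1,1,.9,.8,.7]);lidplan([1,.9,.8,.7,.6,.5,.4,.3,.2],.105,-.024);lidplan([.5,.4,.3,.2,.1],.12,-.024)
E
```

```text
t: 28.15
eef_pos: [0.5471, -0.1603, 0.1245]
eef_rot: [3.142, -0.001, 3.049]
wrist_force: [0.8, 0.1, 0.8]
opening: 0.0005
[(0.69, [337.0, 217.0]), (0.23, [324.0, 242.0])]
1.4 0.09; 1.3 0.1; 1.2 0.11; 1.1 0.19; 1 0.46; 0.9 0.74; 0.8 0.54; 0.7 0.39; 
local 0.0171 0.0001 0.1241
1 [np.float64(-0.91), 0, np.float64(-0.64)]
0.9 [np.float64(-0.03), 0, np.float64(-0.07)]
0.8 [np.float64(0.78), 0, np.float64(0.6)]
0.7 [np.float64(1.53), 0, np.float64(1.34)]
0.6 [np.float64(2.2), 0, np.float64(2.15)]
0.5 [np.float64(2.78), 0, np.float64(3.02)]
0.4 [np.float64(3.27), 0, np.float64(3.95)]
0.3 [np.float64(3.67), 0, np.float64(4.92)]
0.2 [np.float64(3.97), 0, np.float64(5.93)]
local 0.0171 0.0001 0.1241
0.5 [np.float64(4.1), 0, np.float64(2.3)]
0.4 [np.float64(4.65), 0, np.float64(3.37)]
0.3 [np.float64(5.1), 0, np.float64(4.48)]
0.2 [np.float64(5.44), 0, np.float64(5.63)]
0.1 [np.float64(5.66), 0, np.float64(6.81)]
```

```bash
python3 -m pendant '{"delta_pos":[[0.5,0,0.3],[1,0,0.65],[1.7,0,1.0],[2.4,0,1.45],[3.2,0,1.85],[3.9,0,2.3],[4.4,0,2.85],[4.65,0,3.4]],"dr":[[0,0,0],[0,0,0],[0,0,0],[0,0,0],[0,0,0],[0,0,0],[0,0,0],[0,0,0]]}'
python3 - <<'E'
from h import *
lidcheck([.8,.7,.6,.5,.4,.3,.2]);lidplan([.4,.3,.2,.15,.1,.05,0],.12,-.024)
E
```

```text
t: 29.05
eef_pos: [0.5003, -0.1559, 0.0902]
eef_rot: [3.141, -0.002, 3.049]
wrist_force: [-1.6, -0.8, 2.0]
opening: 0.0002
[(0.84, [331.0, 228.0])]
0.8 0.34; 0.7 0.44; 0.6 0.53; 0.5 0.67; 0.4 0.72; 0.3 0.66; 0.2 0.6; 
local -0.0298 0.0001 0.0897
0.4 [np.float64(-0.03), 0, np.float64(-0.07)]
0.3 [np.float64(0.42), 0, np.float64(1.04)]
0.2 [np.float64(0.76), 0, np.float64(2.2)]
0.15 [np.float64(0.88), 0, np.float64(2.78)]
0.1 [np.float64(0.97), 0, np.float64(3.38)]
0.05 [np.float64(1.04), 0, np.float64(3.97)]
0 [np.float64(1.07), 0, np.float64(4.57)]
```

```bash
python3 -m pendant '{"delta_pos":[[0.2,0,0.5],[0.45,0,1],[0.7,0,1.5],[0.9,0,2],[1.1,0,2.4],[1.2,0,2.7],[1.3,0,2.9],[1.35,0,3.1]],"dr":[[0,0,0],[0,0,0],[0,0,0],[0,0,0],[0,0,0],[0,0,0],[0,0,0],[0,0,0]]}'
python3 - <<'E'
from h import *
lidcheck([.4,.3,.2,.15,.1,.05,0]);lidplan([.1,.05,0],.124,-.024)
E
```

```text
t: 29.95
eef_pos: [0.4876, -0.1548, 0.0595]
eef_rot: [3.141, -0.001, 3.049]
wrist_force: [1.7, 0.3, 2.3]
opening: 0.0005
[(0.75, [331.0, 234.0])]
0.4 0.51; 0.3 0.58; 0.2 0.69; 0.15 0.7; 0.1 0.68; 0.05 0.67; 0 0.66; 
local -0.0424 -0.0 0.0594
0.1 [np.float64(0.11), 0, np.float64(0.3)]
0.05 [np.float64(0.18), 0, np.float64(0.92)]
0 [np.float64(0.21), 0, np.float64(1.54)]
```

```bash
python3 -m pendant '{"delta_pos":[[0,0,0.1],[0,0,0.2],[0,0,0.3],[0,0,0.4],[0,0,0.4]],"dr":[[0,0,0],[0,0,0],[0,0,0],[0,0,0],[0,0,0]]}'; python3 -m pendant '{"delta_pos":[[0,0,0.1],[0,0,0.15],[0,0,0.2],[0,0,0.2]],"dr":[[0,0,0],[0,0,0],[0,0,0],[0,0,0]]}'
```

```text
t: 30.55
eef_pos: [0.4873, -0.1546, 0.0554]
eef_rot: [3.141, -0.002, 3.049]
wrist_force: [-0.9, 0.2, 0.8]
opening: 0.0005
t: 30.95
eef_pos: [0.4876, -0.1547, 0.0535]
eef_rot: [3.141, -0.001, 3.049]
wrist_force: [-1.0, -0.0, 2.3]
opening: 0.0004
```

```bash
python3 -m pendant '{"delta_pos":[[0,0,0.1],[0,0,0.2],[0,0,0.3],[0,0,0.3]],"dr":[[0,0,0],[0,0,0],[0,0,0],[0,0,0]]}'; python3 -m pendant '{"delta_pos":[[0,0,0.1],[0,0,0.2],[0,0,0.2]],"dr":[[0,0,0],[0,0,0],[0,0,0]]}'
```

```text
t: 31.35
eef_pos: [0.4876, -0.1548, 0.0513]
eef_rot: [-3.142, -0.001, 3.049]
wrist_force: [-3.2, 1.0, 8.2]
opening: 0.0008
t: 31.65
eef_pos: [0.4873, -0.1547, 0.0489]
eef_rot: [3.142, -0.002, 3.049]
wrist_force: [-2.0, 0.8, 6.2]
opening: 0.0003
```

```bash
for i in 1 2; do python3 -m pendant '{"delta_pos":[[0,0,0.1],[0,0,0.2],[0,0,0.2]],"dr":[[0,0,0],[0,0,0],[0,0,0]]}'|egrep "pos|force"; done
python3 - <<'E'
from h import *
lidcheck([.15,.1,.05,0])
E
```

```text
eef_pos: [0.4876, -0.1548, 0.0464]
wrist_force: [-1.2, -0.2, 1.0]
eef_pos: [0.4877, -0.1547, 0.0443]
wrist_force: [0.6, -0.6, 0.6]
[(0.69, [333.0, 239.0])]
0.15 0.61; 0.1 0.66; 0.05 0.69; 0 0.7;
```

```bash
for i in 1 2; do python3 -m pendant '{"delta_pos":[[0,0,0.1],[0,0,0.15],[0,0,0.15]],"dr":[[0,0,0],[0,0,0],[0,0,0]]}'|egrep "pos|force"; done
```

```text
eef_pos: [0.4876, -0.1547, 0.043]
wrist_force: [-0.5, 0.3, -0.2]
eef_pos: [0.4877, -0.1548, 0.0417]
wrist_force: [-0.3, 0.1, 2.0]
```

```bash
for i in 1 2; do python3 -m pendant '{"delta_pos":[[0,0,0.1],[0,0,0.15],[0,0,0.15]],"dr":[[0,0,0],[0,0,0],[0,0,0]]}'|egrep "pos|force"; done
python3 - <<'E'
from h import *
lidcheck([.15,.1,.05,0]);im=vision.grab_frame("side");cv2.imwrite("pics/r.png",im[...,::-1]);L=spotter.masks_of("side","lid")[0]["region"];g=im.mean(2)
for a in(.1,0): print(a,proj("side",planar([*BOX,BY],[(.07-t*np.cos(a),y,.064+.004+t*np.sin(a)) for t,y in((0,.099),(0,-.099),(.138,-.099),(.138,.099),(.12,0))])).round().tolist(),proj("side",planar([*BOX,BY],[(-.08,-.024,.086),(-.08,.024,.086)])).round().tolist())
for v in range(190,280,3):print(v,"".join(("L" if L[v,u] else " .:-=+*%#@"[9-int(g[v,u]/25.7)]) for u in range(285,375)))
E
```

```text
eef_pos: [0.4876, -0.1548, 0.0406]
wrist_force: [-3.2, 0.3, 6.4]
eef_pos: [0.4877, -0.1548, 0.0403]
wrist_force: [-5.7, 1.4, 18.3]
[(0.87, [330.0, 239.0])]
0.15 0.57; 0.1 0.62; 0.05 0.65; 0 0.65; 
0.1 [[339.0, 210.0], [359.0, 250.0], [306.0, 253.0], [292.0, 212.0], [305.0, 231.0]] [[295.0, 235.0], [292.0, 225.0]]
0 [[339.0, 210.0], [359.0, 250.0], [306.0, 258.0], [292.0, 216.0], [305.0, 234.0]] [[295.0, 235.0], [292.0, 225.0]]
190 :::=%#@@#%=------------=---==-=-========-----------==-=-==============*#%**##%+++++=======
193 :::-==++*%%+==+++==--=-=-===---=--=++***+++-----------=-=======-========*%%%*+++++++======
196 ::::==+*%*%*+=+**=--====---------==+++******++-------------======-========%*+**+++++======
199 ++++===+***%*==**==---=-==---==-===++*+**+****+***+*++++++++--------========%*+++++=======
202 ==+++++%#####*=-====-=-====--=----=++*******+***+*+******+**+------------=--=+#%++========
205 ======+%#####@%=--====--=---======-=+********+******+*******+++--------------===*%########
208 -------+#######%+=--==========+++**%##%*+*+*******+*********++*++***+*++*********+**++----
211 
[... 1480 characters left out ...]
:::::--:---==--==++++**+-----------
259 -------------=***==-:-=-::---:......::::::::---=----------::::::::::::-=++***++-----------
262 -----------------===---::---=---------:-::::-:-::-::::::::::::::::::-:-=++**+*++----------
265 -------------------==--::-:-:::::-::::::::::::-::-::::::::-:-::::::::::+*++---------------
268 --------------------=--:--:---:-::::::---:::::-:::-:::-::--::::::--::::-------------------
271 ---------------------------:-:-::-:--::-:-::::--::::-=-:::---:----------------------------
274 ----------------------:--:::--::::--::::--:-----------------------------------------------
277 ------------------------------------------------------------------------------------------
```

```bash
python3 -m pendant '{"delta_pos":[[0,0,0.05],[0,0,0.08],[0,0,0.08]],"dr":[[0,0,0],[0,0,0],[0,0,0]]}'|egrep "pos|force"; python3 -m pendant '{"delta_pos":[[0,0,-0.2],[0,0,-0.4],[0,0,-0.7],[0,0,-1],[0,0,-1.5],[0,0,-2],[0,0,-3],[0,0,-4]],"dr":[[0,0,0],[0,0,0],[0,0,0],[0,0,0],[0,0,0],[0,0,0],[0,0,0],[0,0,0]]}'|egrep "pos|force"
python3 -m pendant '{"delta_pos":[[0,0,-2],[0,0,-5],[0,0,-8],[0,0,-11],[0,0,-14],[0,0,-16],[0,0,-17],[0,0,-17]],"dr":[[0,0,0],[0,0,0],[0,0,0],[0,0,0],[0,0,0],[0,0,0],[0,0,0],[0,0,0]]}'|egrep "pos|force"
python3 - <<'E'
from h import *
lidcheck([.3,.2,.15,.1,.05,0]);im=vision.grab_frame("side");cv2.imwrite("pics/s.png",im[...,::-1]);L=spotter.masks_of("side","lid")[0]["region"];g=im.mean(2)
for v in range(205,265,3):print(v,"".join(("L" if L[v,u] else " .:-=+*%#@"[9-int(g[v,u]/25.7)]) for u in range(285,375)))
E
```

```text
eef_pos: [0.4878, -0.1549, 0.0402]
wrist_force: [-7.5, 3.3, 23.4]
eef_pos: [0.4877, -0.1548, 0.0787]
wrist_force: [0.4, -0.2, -0.0]
eef_pos: [0.4883, -0.155, 0.2493]
wrist_force: [0.4, 0.5, -1.2]
[(0.64, [324.0, 235.0])]
0.3 0.69; 0.2 0.8; 0.15 0.85; 0.1 0.91; 0.05 0.94; 0 0.91; 
205 =====================------------++++*************************+++*******+--+****%%########
208 -------------------------------------+**********+**+*+************************************
211 -----------------------------------LLLLLLLLLLLLLLLLLLL==+**+--=--=+*********************+*
214 -----------::LLLLLLLLLLLLLLLLLLLLLLLLLLLLLLLLLLLLLLLLLLL==+*++--+*************************
217 --------LLLLLLLLLLLLLLLLLLLLLLLLLLLLLLLLLLLLLLLLLLLLLLLLL+++****+************************=
220 --------:LLLLLLLLLLLLLLLLLLLLLLLLLLLLLLLLLLLLLLLLLLLLLLLLL=++*****************************
223 --------::LLLLLLLLLLLLLLLLLLLLLLLLLLLLLLLLLLLLLLLLLLLLLLLLLL+**************************===
226 ---=====-::LLLLLLLLLLLLLLLLLLLLLLLLLLLLLLLLLLLLLLLLLLLLLLLLLL=*********************=======
229 ==-=--++=-:LLLLLLLLLLLLLLLLLLLLLLLLLLLLLLLLLLLLLLLLLLLL
[... 380 characters left out ...]
LLLLLLLLLLLLLLL--==================
244 =-=--=-==+*+%*+:LLLLLLLLLLLLLLLLLLLLLLLLLLLLLLLLLLLLLLLLLLLLLLLLLLLLLLL======-==-=========
247 =---=--===++%%*=:LLLLLLLLLLLLLLLLLLLLLLLLLLLLLLLLLLLLLLLLLLLLLLLLLLLLLLLL=================
250 ------=--=++*%%+=:LLLLLLLLLLLLLLLLLLLLLLLLLLLLLLLLLLLLLLLLLLLLLLLLLLLLLLL***===-=-======-=
253 -==--=-====+*****=:LLLLLLLLLLLLLLLLLLLLLLLLLLLLLLLLLL=---====-:::::::....+**+----------===
256 ---=-=----==+*%%*=-:LLLLLLLLLLL=====-:-===--:::::......:::::-----===--==+*****+-----------
259 -----=------==**+===::--::::.::....::::::--:---=-----------::---::--::-=+*****+-----------
262 -=---=-------=---===---::--==--=-----------:-----------------::--:--::-=+*****++----------
```

```bash
python3 -m pendant '{"delta_pos":[[3,0,0],[6,0,0],[9,0,0],[12,0,0],[12,0,0],[12,0,0],[12,0,0],[12,0,0]],"dr":[[0,0,0],[0,0,0],[0,0,0],[0,0,0],[0,0,0],[0,0,0],[0,0,0],[0,0,0]]}'|egrep "pos|force"
python3 -m pendant '{"delta_pos":[[0,0,0],[0,0,0],[0,0,0],[0,0,0],[0,0,0],[0,0,0],[0,0,0],[0,0,0]],"dr":[[0,0,0],[0,0,0],[0,0,0],[0,0,0],[0,0,0],[0,0,0],[0,0,0],[0,0,0]]}'|egrep "^t|pos|force"
python3 - <<'E'
from h import *
a0=cv2.imread("pics/side0.png");im=vision.grab_frame("side");cv2.imwrite("pics/t.png",im[...,::-1])
r,s=(cv2.imread(f"pics/{n}.png") for n in"rs");t=cv2.imread("pics/t.png")
G=lambda x:cv2.cvtColor(x,6).astype(np.float32)[246:264,300:326]
w=cv2.createHanningWindow((26,18),cv2.CV_32F)
print("shift pressed->released",cv2.phaseCorrelate(G(r),G(s),w),"->later",cv2.phaseCorrelate(G(r),G(t),w))
lidcheck([.1,.05,0])
for n in("scoop","spice_1","baking_cups_1","tub_1","cutter_ring_1"):
    print(n,[(d["confidence"],np.round(d["xy"],1).tolist(),int(d["region"].sum())) for d in spotter.masks_of("side",n)][:3])
vision.grab_frame("top")
for n,z in(("scoop",.02),("spice_1",.1),("tub_1",.07),("cutter_ring_1",.035),("baking_cups_1",.059),("chunk_1",.01)):
    print(n,[(e["confidence"],ray("top",e["xy"],z).round(3)[:2]) for e in spotter.masks_of("top",n)[:3]])
E
```

```text
eef_pos: [0.369, -0.1438, 0.2476]
wrist_force: [0.4, 0.4, 0.3]
t: 37.45
eef_pos: [0.3683, -0.1437, 0.248]
wrist_force: [-0.0, 0.3, -0.3]
shift pressed->released ((0.7790029631869722, 0.19499605810041487), 0.8335476745793848) ->later ((0.862124846336366, 0.23589406728057405), 0.7821729614901445)
[(0.8, [324.0, 235.0]), (0.36, [287.0, 196.0])]
0.1 0.92; 0.05 0.94; 0 0.9; 
scoop [(0.6, [287.2, 197.4], 816)]
spice_1 [(0.6, [243.1, 168.2], 204)]
baking_cups_1 [(0.84, [260.1, 221.4], 411)]
tub_1 [(0.65, [393.4, 212.5], 743), (0.56, [308.9, 317.7], 1209)]
cutter_ring_1 [(0.75, [352.5, 316.2], 801)]
scoop [(0.96, array([0.503, 0.147]))]
spice_1 [(0.73, array([0.401, 0.389])), (0.72, array([0.449, 0.424])), (0.41, array([ 0.387, -0.023]))]
tub_1 [(0.8, array([ 0.409, -0.408])), (0.67, array([ 0.775, -0.101]))]
cutter_ring_1 []
baking_cups_1 [(0.66, array([ 0.389, -0.022]))]
chunk_1 []
```

```bash
python3 -c "
from rig import ctrl
print(ctrl.close_job())"
```

```text
the job is handed in; nothing more can be done
None
```

The chocolate is in the box, the scoop is back on the table, and the lid is down and staying shut by itself. I handed the job in at about 37.5 s of the 64 s allowed.

**What I did**
- **First scoop grip failed:** the handle pivoted in the fingers and the nose dragged on the table. I set it back down and gripped lower, and that held.
- **Pouring:** I tipped all five chunks into the box, then set the scoop back level where it had started.
- **First push on the lid failed:** the fingertips passed over the lid's edge, and the tool pressed on it with about 31 N until I backed off. From the image and the contact height, the shut fingertips sit about 24 mm further back than the stated TCP.
- **Closing the lid:** with that allowance I swung the lid down slowly and pressed its front edge in small steps until it reached its stop. The highest force I read there was about 25 N.

**Last checks**
- **Lid:** it still looked shut more than 2 s after release, and its front edge had moved only 0.2 px down between pressed and released.
- **Chunks:** none were seen outside the box, and the pan was empty. In the last close view before closing, the lumps in the box looked like five, but four of them touched in a cluster.
- **Scoop and bystanders:** the scoop was within about 1 cm of its start and the jars and tubs within about 1 cm, which is roughly what the detections resolve. The side view found the pastry cutter. The top view missed it in the final check, so I could not compare its position with the start.

**What doesn't fully agree**
- **Catch force:** I saw only about 8 N at the catch, against the stated 10 to 20 N. I think the snap fell between readings.
- **Lid angle:** the outline match fitted 0.05 slightly better than 0. I put that down to the lid's thickness.

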